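# Put the steel samples away in the covered drawer

## Task

Pull the drawer of the low sample cabinet open, slide its flat cover off the compartment and put every steel sample on the bench (flat bars and ribbed bars) into the compartment. Then slide the cover fully back over them and push the drawer fully home. Leave the square reference plate and the round reference block where they are.

Things in the scene. Friction and masses are not known exactly. Their poses are not given: they have to be found in the camera images.
- store: Low grey one-drawer cabinet standing fixed on the bench, 140 deep (own x), 310 wide (own y), 82 high. Origin at bench level under the middle of its front face; own x points from the front into the cabinet, own y to its left as the robot sees it, z up. Its yaw and place vary.
- drawer (a joint): How far the drawer is pulled out, along the cabinet's -x: 0 = fully home, 0.13 m = fully out (stop). Starts at 0 to 0.035. Friction about 1.5 N plus slight damping; it stays where it is left. Front panel 294 wide, 8 thick, its top 74 above the bench; with the drawer home it is level with the cabinet's front face.
- drawer_handle (a point): Middle of the drawer's handle: a dark round bar 10 mm thick and 100 mm long, parallel to the front (cabinet's y), 64 above the bench and 50 out from the front panel (45 clear gap behind it). Nothing overhangs it: it can be pinched from above. Moves with the drawer; axes as the cabinet's.
- bay_floor (a point): Centre of the floor of the open compartment (left half of the drawer), 10 above the bench; axes as the cabinet's. Inside it is 115 along x, 141 along y (70 to either side of this point) and 40 deep up to the cover's underside. Left wall 46 above this floor, back wall 40, front panel 64; the right half is a solid deck, top at 40. With the drawer fully out all of it is clear of the cabinet.
- cover (a joint): The flat sliding cover, an aluminium plate 113 x 146 x 4 mm that runs in the drawer and moves with it: 0 = fully over the compartment, 0.14 m = fully off it, parked over the solid deck to the right (it opens to the cabinet's -y). Starts at 0 to 0.04. Friction about 1 N; it stays where it is left. Within reach only when the drawer is out.
- cover_grip (a point): Centre of the dark ridge on top of the cover by which it is slid: 60 long along the cabinet's x, 10 thick along y, 14 high, standing on the cover's top face (which is 54 above the bench); this point is 7 above that face. Axes as the cabinet's.
- flat_long: Flat dark steel bar sample with a small blank tag, 24 (own x) x 70 (own y) x 10 high, about 0.13 kg. Its origin is the centre of its underside; z up as it lies, own y along its length. One of up to four samples; absent in some starts. 
- flat_short: Flat pale steel bar sample with a small tag, 20 (own x) x 55 (own y) x 12 high, about 0.1 kg. Its origin is the centre of its underside; z up as it lies, own y along its length. One of up to four samples; absent in some starts. 
- ribbed_a: Ribbed round steel bar sample, dark, 18 (own x) x 85 (own y) x 17 high, about 0.13 kg; it does not roll. Its origin is the centre of its underside; z up as it lies, own y along its length. One of up to four samples; absent in some starts. 
- ribbed_b: A second ribbed bar, just like ribbed_a: 18 (own x) x 85 (own y) x 17 high, about 0.13 kg; it does not roll. Its origin is the centre of its underside; z up as it lies, own y along its length. One of up to four samples; absent in some starts. 
- ref_plate: Square steel reference plate, 60 x 60 x 12, about 0.33 kg, lying loose among the samples; not a sample, stays where it is. Origin centre of its underside. Mind the tall polishing machine that stands fixed behind the samples: its front is near x = 0.62, from about y = 0.17 to y = 0.50, and it is over 0.25 high.
- ref_block: Round steel reference block, 60 diameter, 16 high, about 0.4 kg, lying loose behind the samples; not a sample, stays where it is. Origin centre of its underside.
Not all that is in view belongs to the job. What is shaped like the flat_long but green is not meant.

How it is judged:
By the outcome, as a careful person would: the job done as asked, in the order asked, and still so for the second after the job is handed in, with the robot touching nothing.
Of flat_long, flat_short, ribbed_a, ribbed_b only 3 to 4 are there at a start; the rules pass over those that are not, and their reading is None.
At some moment in a run one of flat_long, flat_short, ribbed_a, ribbed_b may be knocked a few centimetres aside while the robot is not near it.
Once in a run the grip may slacken for a moment while it holds something.
It also fails if it takes over 210 s, if anything falls off the work surface, if the arm or the gripper's body presses on something with over 40 N, if the wrist force passes 120 N, or if a joint passes its speed limit or range.

## Robot

A 6-joint arm with a two-finger parallel gripper is mounted at the origin on a cart in front of the work surface, level with it; the furniture and walls round the work are solid. World frame = base frame: x ahead of the robot, y to its left, z up, the work surface at z = 0. Lengths are in m, angles in rad, forces in N, time in s.
With the tool pointing down it reaches from about 0.25 to 0.725 m from the base axis. Payload 9.7 kg.
Tool frame: the origin (TCP) lies at the very end of the fingers, on their centre line; the grasp point (between the pads) lies 19 mm behind it; z points along the fingers, y is the direction in which the jaws open and shut (so a half turn about z gives the same grasp; the last joint's range is limited). The gripper opens to 85 mm and grips with 20 to 120 N. Pads are 22 mm wide; open, the fingers measure 114 mm over their backs; the gripper's body (76 mm by 85 mm) begins 54 mm behind the grasp point. The pads swing forward as they close: fully open they stand 13 mm farther back than shut.
Start: joints at [-1.298, 0.087, 0.176, 1.66, 0, 1.571], TCP at [0.148, -0.53, 0.231] pointing down, gripper open.
Joint ranges: [-3.13, 3.13], [-0.85, 1.81], [-1.15, 1.24], [-2.2, 2.28], [-1.44, 1.52], [-3.14, 3.14]. Speed limits (rad/s): [2.22, 2.22, 2.57, 3.14, 3.14, 3.14].

## Interface

Orientations are given as [roll, pitch, yaw] about the fixed x, y, z axes, in that order (R = Rz(yaw) Ry(pitch) Rx(roll)).
In Python, from station import ctrl, imaging gives the robot as it stands.
- The arm moves only by the tool apply_moves, never from a script. Its argument "rows" is a list of rows, each an object of numbers: "dx", "dy", "dz": the shift along the tool's x, y, z in cm; "roll": the turn about the tool's z in rad. A call has 1 to 5 rows; each row shifts and turns the commanded pose from where the row before left it, along the tool's axes as they then stand; what a row does not reach is not made up. A row lasts 1/10 s, in which the tool goes at most 50 mm and 8.59 degrees, less where a joint would pass 70% of its speed; a pose out of reach is approached as far as the arm can. A call is refused whole if a number of a shift passes 5 or a number of a turn 0.15, either way. A call with a gripper value outside its range is refused whole. "claw" is the closure, from 0 (fully open) to 1 (shut), set as the call begins (left out, the last holds). The fingers move at their own pace and stop on an object; "force" is the grip in N (left out, the last holds). Time passes only in rows, so rows that do not move let the fingers close. It gives the time, the measured TCP pose, the force and the opening at its end, in the units of the state.
- ctrl.observe(): the state, without advancing time (a new reading comes with each control period).
- imaging.capture(name): name is "scene" or "top"; returns a dict with "img" (420x560x3 uint8, red, green, blue), "intrinsics" (3x3 intrinsics, pixels), "camera_from_world" (4x4, takes a point from world to camera coordinates). Camera axes: x right, y down, z forward; pixel columns grow to the right and rows downward; lengths in m; the calibration is good to about 2 mm. A picture is of the moment at which its call begins. There is no depth.
- ctrl.job_done(): hands the job in, once; it reports no verdict.
Trained networks look in the newest picture that a camera, given by its name, has taken for a name from the list of things; names that differ only in an ending like _2 or _b are one class to them, and where a whole thing is asked for, a point or a joint stands for the part that bears it (a point fixed in the world has none). Each returns a list of dicts, best first, with "conf" (0 to 1); they miss things now and then, are a little off and sometimes report something else, mostly with a low value. They report only what shows in the picture. A call takes as long as a camera call. They do not tell look-alikes from the thing itself.
- imaging.search_frame(camera, target): "box" ([centre column, centre row, width, height] as shares, 0 to 1, of the picture: columns of its width, rows of its height, round what is visible of it).
- imaging.place_of(camera, target): "xy" ([column, row] as shares, 0 to 1, of the picture: columns of its width, rows of its height: a listed point, or the origin of a listed thing).
The state is a dict: "time": time; "joints": joint angles; "qvel": joint speeds; "joint_torque": joint torques, N m; "position": TCP position; "tcp_rot": TCP orientation; "wrist_force": force on the tool from outside, world axes, zero at the start; "wrist_torque": the same for the moment, N m; "grip_width": finger opening in m.
Only numpy, scipy, OpenCV 4.12 (cv2) and the standard library are available. Lean on these libraries where they do the work, as an engineer would, in place of code of your own. Each camera call takes 0.05 s, during which the arm holds its last target. There are 200 camera calls.

## Working session

There is one attempt and no reset: what is moved stays moved. The work goes in short steps, Python scripts to look and compute and a tool call to move; the robot and the scene stay as the last step left them, time stands still between calls to the robot, and variables do not carry over. Pictures are saved under pics/ and viewed, about 12 in all and at most 16, crops included, and the job is handed in when it is done.

Besides the shell and the picture viewer there is one more tool, called after ">>>" as a command line: name --argument value ..., lists and objects as JSON in quotes. apply_moves: Moves the arm, as the interface text tells. Its arguments: {"type":"object","properties":{"rows":{"type":"array","items":{"type":"object","properties":{"dx":{"type":"number"},"dy":{"type":"number"},"dz":{"type":"number"},"roll":{"type":"number"}}}},"claw":{"type":"number"},"force":{"type":"number"}},"required":["rows"]}

```bash
ls; mkdir -p pics; cat > h.py <<'E'
import numpy as np, cv2, json
from station import ctrl, imaging
def cap(n,save=None):
    c=imaging.capture(n)
    if save: cv2.imwrite('pics/'+save+'.png',c['img'][:,:,::-1])
    return c
def ray(c,px,z):
    K=np.array(c['intrinsics']);T=np.array(c['camera_from_world']);R=T[:3,:3];t=T[:3,3]
    o=-R.T@t; d=R.T@np.linalg.inv(K)@np.array([px[0],px[1],1.])
    return (o+d*(z-o[2])/d[2])[:2]
def proj(c,p):
    K=np.array(c['intrinsics']);T=np.array(c['camera_from_world'])
    q=K@(T[:3,:3]@np.array(p)+T[:3,3]); return q[:2]/q[2]
E
python3 - <<'E'
from h import *
s=ctrl.observe();print(s)
for n in ('scene','top'):
    c=cap(n,n+'1'); T=np.array(c['camera_from_world']); print(n,-T[:3,:3].T@T[:3,3], T[:3,:3].round(2).tolist())
    for t,z in (('store',0),('drawer_handle',.064),('cover_grip',.061),('bay_floor',.01),('flat_long',0),('flat_short',0),('ribbed_a',0),('ref_plate',0),('ref_block',0)):
        for r in imaging.place_of(n,t)[:4]:
            px=np.array(r['xy'])*[560,420]; print(t,round(r['conf'],2),px.round(),ray(c,px,z).round(3))
E
```

```text
pics
{'time': 0.0, 'joints': array([-1.29799139e+00,  8.74877680e-02,  1.75123134e-01,  1.65978219e+00,
       -3.03857025e-07,  1.57079503e+00]), 'qvel': array([ 2.96576973e-04,  9.76541555e-05,  2.71659742e-03,  4.43914953e-04,
        1.99302906e-03, -7.76031529e-04]), 'joint_torque': array([ 1.95059176e-03, -5.20400262e+01,  4.64795959e+01,  1.68499374e-02,
        1.86722568e-04, -4.01378003e-06]), 'position': array([ 0.14812823, -0.52944518,  0.23056219]), 'tcp_rot': array([-3.14024215e+00,  3.02100067e-07,  2.72806242e-01]), 'wrist_force': array([-0.18129425,  0.12865808,  0.32216105]), 'wrist_torque': array([0.01098097, 0.0269331 , 0.00723418]), 'grip_width': 0.08546400959577137}
scene [0.0982855  0.71322051 0.81667483] [[-0.8, -0.6, -0.01], [-0.43, 0.59, -0.69], [0.42, -0.54, -0.73]]
store 0.96 [334. 158.] [ 0.576 -0.164]
drawer_handle 0.61 [356. 146.] [ 0.513 -0.182]
cover_grip 0.73 [314. 143.] [ 0.629 -0.124]
bay_floor 0.63 [310. 157.] [ 0.634 -0.114]
flat_long 0.59 [189. 320.] [0.535 0.503]
flat_long 0.54 [336. 227.] [0.417 0.078]
flat_short 0.5 [247. 309.] [0.45  0.405]

[... 266 characters left out ...]
0, 0.0, -0.06], [0.06, -0.0, -1.0]]
store 0.8 [397. 193.] [ 0.586 -0.174]
store 0.74 [373. 179.] [ 0.624 -0.106]
drawer_handle 0.58 [404. 219.] [ 0.508 -0.174]
cover_grip 0.85 [387. 179.] [ 0.617 -0.131]
cover_grip 0.39 [228. 244.] [0.442 0.297]
bay_floor 0.6 [370. 178.] [ 0.627 -0.097]
flat_long 0.56 [309. 247.] [0.434 0.076]
flat_long 0.56 [153. 213.] [0.529 0.516]
flat_short 0.65 [196. 239.] [0.457 0.395]
flat_short 0.61 [403. 215.] [ 0.523 -0.19 ]
ribbed_a 0.67 [229. 244.] [0.443 0.3  ]
ribbed_a 0.58 [308. 209.] [0.539 0.078]
ribbed_a 0.39 [271. 246.] [0.435 0.182]
ref_plate 0.58 [274. 244.] [0.442 0.176]
ref_plate 0.36 [373. 176.] [ 0.634 -0.107]
ref_block 0.57 [306. 173.] [0.643 0.083]
```

View pics/top1.png

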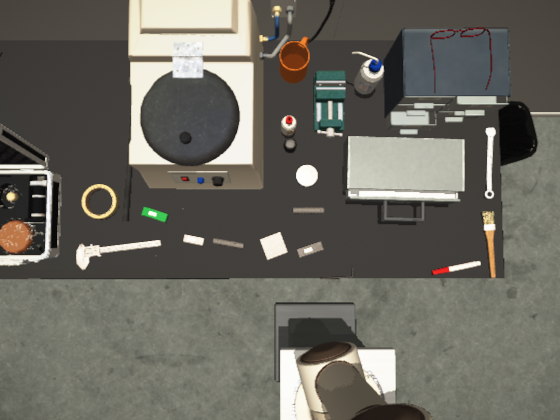

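View pics/scene1.png

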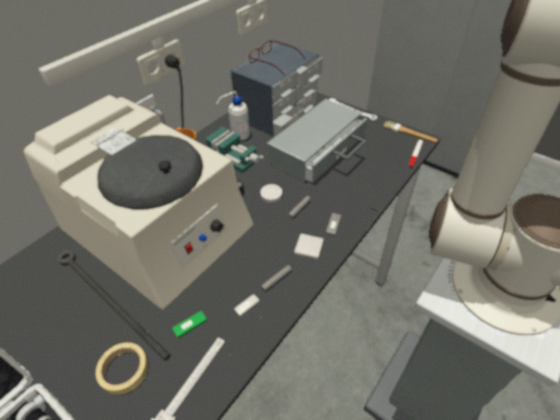

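The top view shows all four samples: flat_short (194,240), ribbed bars (228,243) and (308,210), and flat_long (310,249). The plate is at (274,245), the block at (307,175), the green decoy at (153,214) and the handle near (403,210-220). Next I'll measure the poses.

```bash
python3 - <<'E'
from h import *
c=cap('top'); im=c['img']; g=cv2.cvtColor(im,cv2.COLOR_RGB2GRAY)
def rect(name,px,h,z):
    x,y=px;w=26;sub=cv2.resize(g[y-w:y+w,x-w:x+w],None,fx=8,fy=8,interpolation=cv2.INTER_CUBIC)
    _,b=cv2.threshold(sub,62,255,0)
    cs,_=cv2.findContours(b,0,1)
    k=min(cs,key=lambda k:-cv2.pointPolygonTest(k,(8*w,8*w),True))
    P=(k[:,0,:]-3.5)/8+[x-w,y-w]
    W=np.array([ray(c,p,z) for p in P])
    (cx,cy),(a,b2),ang=cv2.minAreaRect((W*1000).astype(np.float32))
    bx=cv2.boxPoints(((cx,cy),(a,b2),ang)); e=[bx[1]-bx[0],bx[2]-bx[1]]; l=max(e,key=np.linalg.norm)
    print(name,(round(cx),round(cy)),round(a),round(b2),'long-axis deg',round(np.degrees(np.arctan2(l[1],l[0])),1))
rect('fs',(194,240),12,.012);rect('ra',(228,243),17,.012);rect('fl',(310,249),10,.01);rect('rb',(308,210),17,.012);rect('plate',(274,245),12,.012);rect('block',(307,175),16,.016)
cr=im[125:230,335:475]; cv2.imwrite('pics/cab.png',cv2.resize(cr,None,fx=5.5,fy=5.5,interpolation=2)[:,:,::-1])
E
```

```text
fs (455, 399) 146 144 long-axis deg 89.8
ra (447, 304) 145 144 long-axis deg 89.8
fl (429, 76) 145 144 long-axis deg 89.8
rb (538, 81) 146 145 long-axis deg 89.8
plate (441, 176) 145 144 long-axis deg 89.8
block (636, 83) 146 146 long-axis deg -0.2
```

View pics/cab.png

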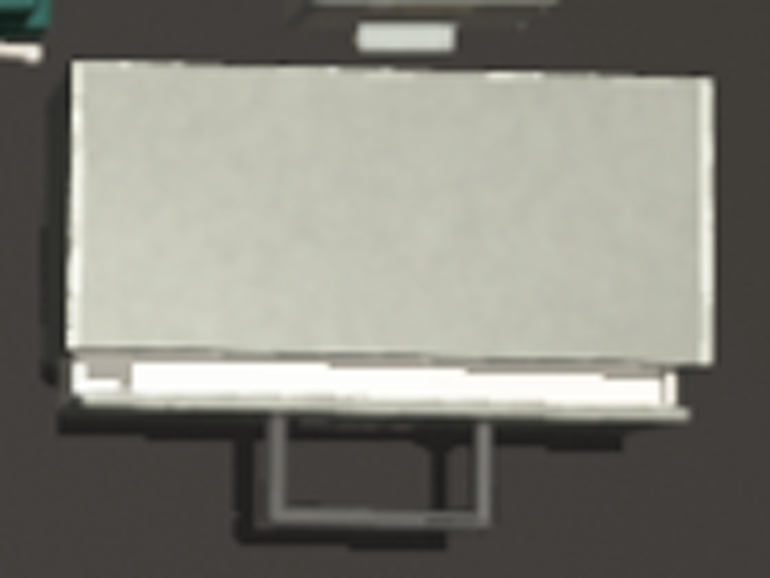

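The crop shows the drawer about 20 mm open. The front-top edge of the cabinet runs from (68,348) to (713,362), and the handle bar from (262,519) to (490,522).

```bash
cat >> h.py <<'E'
def rect(c,name,px,z,th=None,w=26):
    g=cv2.cvtColor(c['img'],cv2.COLOR_RGB2GRAY).astype(int)
    x,y=px;sub=g[y-w:y+w,x-w:x+w].astype(np.uint8);bg=np.median(sub)
    sub=cv2.resize(sub,None,fx=8,fy=8,interpolation=cv2.INTER_CUBIC)
    b=(sub>(th or bg+16)).astype(np.uint8)
    cs,_=cv2.findContours(b,0,1)
    k=min(cs,key=lambda k:-cv2.pointPolygonTest(k,(8*w,8*w),True))
    P=(k[:,0,:]-3.5)/8+[x-w,y-w]
    W=np.array([ray(c,p,z) for p in P])
    (cx,cy),(a,b2),ang=cv2.minAreaRect((W*1000).astype(np.float32))
    bx=cv2.boxPoints(((cx,cy),(a,b2),ang)); e=[bx[1]-bx[0],bx[2]-bx[1]]; l=max(e,key=np.linalg.norm)
    print(name,'bg',bg,(round(cx),round(cy)),round(a),round(b2),'long-axis deg',round(np.degrees(np.arctan2(l[1],l[0])),1))
E
python3 - <<'E'
from h import *
c=cap('top')
for n,p,z in (('fs',(194,240),.012),('ra',(228,243),.012),('fl',(310,249),.01),('rb',(308,210),.012),('plate',(274,245),.012),('block',(307,175),.016)): rect(c,n,p,z)
f=lambda x,y,z: ray(c,(x/5.5+335-.5,y/5.5+125-.5),z)
def yaw(a,b): d=a-b; return np.degrees(np.arctan2(-d[0],d[1]))
for a,b,z in (((68,348),(713,362),.082),((72,62),(713,78),.082),((60,405),(690,415),.074),((262,519),(490,522),.064)):
    A,B=f(*a,z),f(*b,z);print(A.round(4),B.round(4),((A+B)/2).round(4),np.linalg.norm(A-B).round(3),yaw(A,B).round(2))
E
```

```text
fs bg 64.0 (455, 400) 61 26 long-axis deg 78.6
ra bg 65.0 (446, 303) 88 16 long-axis deg 79.8
fl bg 65.0 (428, 75) 28 74 long-axis deg -71.6
rb bg 65.0 (537, 79) 88 17 long-axis deg 89.4
plate bg 65.0 (438, 177) 66 66 long-axis deg -69.5
block bg 65.0 (634, 83) 63 66 long-axis deg -0.3
[ 0.5901 -0.0184] [ 0.5824 -0.3278] [ 0.5862 -0.1731] 0.31 -1.43
[ 0.7292 -0.0222] [ 0.7204 -0.3321] [ 0.7248 -0.1772] 0.31 -1.62
[ 0.5634 -0.0155] [ 0.5576 -0.3194] [ 0.5605 -0.1675] 0.304 -1.09
[ 0.5085 -0.1144] [ 0.5067 -0.2251] [ 0.5076 -0.1697] 0.111 -0.94
```

>>> apply_moves --rows '[{"roll": -0.15}, {"roll": -0.15}, {"roll": -0.15}, {"roll": -0.15}, {"roll": -0.15}]' --claw 0

```text
invalid input
```

>>> apply_moves --rows '[{"roll": -0.15}, {"roll": -0.15}, {"roll": -0.15}, {"roll": -0.07}, {}]'

```text
invalid input
```

>>> apply_moves --rows '[{"dx": 0, "dy": 0, "dz": 0, "roll": -0.14}, {"dx": 0, "dy": 0, "dz": 0, "roll": -0.14}, {"dx": 0, "dy": 0, "dz": 0, "roll": -0.14}, {"dx": 0, "dy": 0, "dz": 0, "roll": -0.14}, {"dx": 0, "dy": 0, "dz": 0, "roll": -0.14}]' --claw 0

```text
time: 1.6
position: [0.1482, -0.5297, 0.2313]
tcp_rot: [3.142, 0.0, 0.979]
wrist_force: [0.0, 0.4, 0.1]
grip_width: 0.0857
```

>>> apply_moves --rows '[{"dx": 0, "dy": 0, "dz": 0, "roll": -0.14}, {"dx": 0, "dy": 0, "dz": 0, "roll": -0.14}, {"dx": 0, "dy": 0, "dz": 0, "roll": -0.14}, {"dx": 0, "dy": 0, "dz": 0, "roll": -0.15}]'

```text
time: 2.0
position: [0.1482, -0.5297, 0.2313]
tcp_rot: [3.142, -0.0, 1.549]
wrist_force: [0.3, -0.1, -0.1]
grip_width: 0.0856
```

>>> apply_moves --rows '[{"dx": 3.3, "dy": 3.2, "dz": 0, "roll": 0}, {"dx": 3.3, "dy": 3.2, "dz": 0, "roll": 0}, {"dx": 3.3, "dy": 3.2, "dz": 0, "roll": 0}, {"dx": 3.3, "dy": 3.2, "dz": 0, "roll": 0}, {"dx": 3.3, "dy": 3.2, "dz": 0, "roll": 0}]'

```text
time: 2.5
position: [0.3137, -0.3678, 0.2314]
tcp_rot: [3.141, 0.0, 1.542]
wrist_force: [0.8, 0.4, 0.1]
grip_width: 0.0854
```

>>> apply_moves --rows '[{"dx": 3.3, "dy": 3.2, "dz": 0, "roll": 0}, {"dx": 3.3, "dy": 3.2, "dz": 0, "roll": 0}, {"dx": 3.3, "dy": 3.2, "dz": 0, "roll": 0}, {"dx": 3.3, "dy": 3.2, "dz": 0, "roll": 0}, {"dx": 3.3, "dy": 3.2, "dz": 0, "roll": 0}]'

```text
time: 3.0
position: [0.4784, -0.2071, 0.2315]
tcp_rot: [3.141, 0.0, 1.543]
wrist_force: [0.8, -1.5, 0.2]
grip_width: 0.0852
```

>>> apply_moves --rows '[{"dx": 3.4, "dy": 3.2, "dz": 0, "roll": 0}, {"dx": 0, "dy": 0, "dz": 4, "roll": 0}, {"dx": 0, "dy": 0, "dz": 4, "roll": 0}, {"dx": 0, "dy": 0, "dz": 0, "roll": 0}]'

```text
time: 3.4
position: [0.5079, -0.1743, 0.1458]
tcp_rot: [-3.133, -0.003, 1.544]
wrist_force: [0.6, -0.0, -0.1]
grip_width: 0.0854
```

>>> apply_moves --rows '[{"dx": 0, "dy": 0, "dz": 0, "roll": 0}, {"dx": 0, "dy": 0, "dz": 0, "roll": 0}, {"dx": 0, "dy": 0, "dz": 3, "roll": 0}, {"dx": 0, "dy": 0, "dz": 0, "roll": 0}]' --claw 0.5

```text
time: 3.8
position: [0.5098, -0.1759, 0.1207]
tcp_rot: [-3.14, -0.0, 1.542]
wrist_force: [0.8, 0.3, -1.3]
grip_width: 0.0423
```

```bash
python3 - <<'E'
from h import *
c=cap('top'); cap('scene')
print(ctrl.observe()['position'],ctrl.observe()['grip_width'])
for n,cc in (('top',c),):
  for r in imaging.place_of('top','drawer_handle')[:2]: print(r,ray(c,np.array(r['xy'])*[560,420],.064))
c=cap('scene')
for r in imaging.place_of('scene','drawer_handle')[:2]: print(r,ray(c,np.array(r['xy'])*[560,420],.064))
E
```

```text
[ 0.51048505 -0.17602506  0.12297579] 0.04258417820938096
{'xy': [0.7218, 0.5133], 'conf': 0.63} [ 0.51708004 -0.17352071]
{'xy': [0.6355, 0.3521], 'conf': 0.75} [ 0.51018404 -0.17462468]
```

>>> apply_moves --rows '[{"dx": 0, "dy": -0.1, "dz": 3, "roll": 0}, {"dx": 0, "dy": 0, "dz": 3, "roll": 0}, {"dx": 0, "dy": 0, "dz": 1.6, "roll": 0}, {"dx": 0, "dy": 0, "dz": 0, "roll": 0}]'

```text
time: 4.45
position: [0.5083, -0.1753, 0.0439]
tcp_rot: [-3.139, -0.001, 1.543]
wrist_force: [-1.0, -0.4, 0.3]
grip_width: 0.0427
```

>>> apply_moves --rows '[{"dx": 0, "dy": 0, "dz": 0, "roll": 0}, {"dx": 0, "dy": 0, "dz": 0, "roll": 0}, {"dx": 0, "dy": 0, "dz": 0, "roll": 0}, {"dx": 0, "dy": 0, "dz": 0, "roll": 0}, {"dx": 0, "dy": 0, "dz": 0, "roll": 0}]' --claw 1 --force 40

```text
time: 4.95
position: [0.5102, -0.176, 0.0471]
tcp_rot: [3.139, 0.001, 1.543]
wrist_force: [0.4, 0.5, 6.1]
grip_width: 0.0082
```

>>> apply_moves --rows '[{"dx": 0, "dy": -1.5, "dz": 0, "roll": 0}, {"dx": 0, "dy": -2.2, "dz": 0, "roll": 0}, {"dx": 0, "dy": -2.2, "dz": 0, "roll": 0}, {"dx": 0, "dy": -2.2, "dz": 0, "roll": 0}, {"dx": 0, "dy": -1.5, "dz": 0, "roll": 0}]'

```text
time: 5.45
position: [0.4136, -0.1732, 0.0471]
tcp_rot: [3.138, 0.001, 1.543]
wrist_force: [2.4, 1.0, 5.0]
grip_width: 0.0082
```

>>> apply_moves --rows '[{"dx": 0, "dy": -0.4, "dz": 0, "roll": 0}, {"dx": 0, "dy": -0.3, "dz": 0, "roll": 0}, {"dx": 0, "dy": 0, "dz": 0, "roll": 0}]'

```text
time: 5.75
position: [0.407, -0.173, 0.0471]
tcp_rot: [3.139, 0.001, 1.543]
wrist_force: [-1.0, 1.3, 9.3]
grip_width: 0.0084
```

>>> apply_moves --rows '[{"dx": 0, "dy": -0.3, "dz": 0, "roll": 0}, {"dx": 0, "dy": 0, "dz": 0, "roll": 0}]'

```text
time: 5.95
position: [0.4045, -0.173, 0.047]
tcp_rot: [3.138, 0.001, 1.543]
wrist_force: [0.9, 1.2, 6.4]
grip_width: 0.0084
```

>>> apply_moves --rows '[{"dx": 0, "dy": -0.3, "dz": 0, "roll": 0}, {"dx": 0, "dy": 0, "dz": 0, "roll": 0}]'

```text
time: 6.15
position: [0.4045, -0.173, 0.0472]
tcp_rot: [3.132, 0.0, 1.544]
wrist_force: [18.7, 1.9, -4.7]
grip_width: 0.0084
```

>>> apply_moves --rows '[{"dx": 0, "dy": 0.3, "dz": 0, "roll": 0}, {"dx": 0, "dy": 0, "dz": 0, "roll": 0}, {"dx": 0, "dy": 0, "dz": 0, "roll": 0}, {"dx": 0, "dy": 0, "dz": 0, "roll": 0}]' --claw 0.5

```text
time: 6.55
position: [0.403, -0.1726, 0.0452]
tcp_rot: [-3.141, -0.0, 1.543]
wrist_force: [0.6, -1.6, 0.0]
grip_width: 0.0429
```

>>> apply_moves --rows '[{"dx": 0, "dy": 0, "dz": -4, "roll": 0}, {"dx": 0, "dy": 0, "dz": -4, "roll": 0}, {"dx": 0, "dy": -2, "dz": -3, "roll": 0.14}, {"dx": 0, "dy": -2, "dz": 0, "roll": 0.14}, {"dx": 0, "dy": 0, "dz": 0, "roll": 0.14}]'

```text
time: 7.05
position: [0.3624, -0.1688, 0.1566]
tcp_rot: [3.14, 0.0, 1.116]
wrist_force: [0.7, 0.1, 0.3]
grip_width: 0.0425
```

>>> apply_moves --rows '[{"dx": 0, "dy": 0, "dz": 0, "roll": 0.14}, {"dx": 0, "dy": 0, "dz": 0, "roll": 0.14}, {"dx": 0, "dy": 0, "dz": 0, "roll": 0.14}, {"dx": 0, "dy": 0, "dz": 0, "roll": 0.14}, {"dx": 0, "dy": 0, "dz": 0, "roll": 0.14}]'

```text
time: 7.55
position: [0.3633, -0.1688, 0.1552]
tcp_rot: [-3.141, 0.0, 0.417]
wrist_force: [-0.6, 0.2, -0.6]
grip_width: 0.0429
```

>>> apply_moves --rows '[{"dx": 0, "dy": 0, "dz": 0, "roll": 0.14}, {"dx": 0, "dy": 0, "dz": 0, "roll": 0.14}, {"dx": 0, "dy": 0, "dz": 0, "roll": 0.14}, {"dx": 0, "dy": 0, "dz": 0, "roll": 0.03}, {"dx": 0, "dy": 0, "dz": 0, "roll": 0}]'

```text
time: 8.05
position: [0.3634, -0.1688, 0.1553]
tcp_rot: [-3.142, 0.0, -0.025]
wrist_force: [0.5, 0.2, 0.0]
grip_width: 0.0426
```

```bash
python3 - <<'E'
from h import *
print(ctrl.observe()['joints'].round(3))
for n in ('top','scene'):
  c=cap(n,n+'2')
  for t,z in (('drawer_handle',.064),('cover_grip',.061),('bay_floor',.01)):
    for r in imaging.place_of(n,t)[:2]: px=np.array(r['xy'])*[560,420];print(n,t,r['conf'],px.round(1),ray(c,px,z).round(4))
  if n=='top': cv2.imwrite('pics/crop2.png',cv2.resize(c['img'][140:270,270:480],None,fx=3.8,fy=3.8,interpolation=2)[:,:,::-1])
E
```

```text
[-0.435 -0.287 -0.315  1.543 -0.     2.732]
top drawer_handle 0.69 [403.  257.3] [ 0.4063 -0.1678]
top cover_grip 0.95 [389.9 217.8] [ 0.5114 -0.1359]
top bay_floor 0.79 [371.9 212.1] [ 0.5301 -0.0994]
scene drawer_handle 0.89 [384.9 160.7] [ 0.4125 -0.1721]
scene drawer_handle 0.52 [337.7 172.3] [ 0.496  -0.0484]
scene cover_grip 0.88 [343.5 156.7] [ 0.5203 -0.1205]
scene bay_floor 0.72 [336.  174.9] [ 0.5224 -0.0901]
```

View pics/crop2.png

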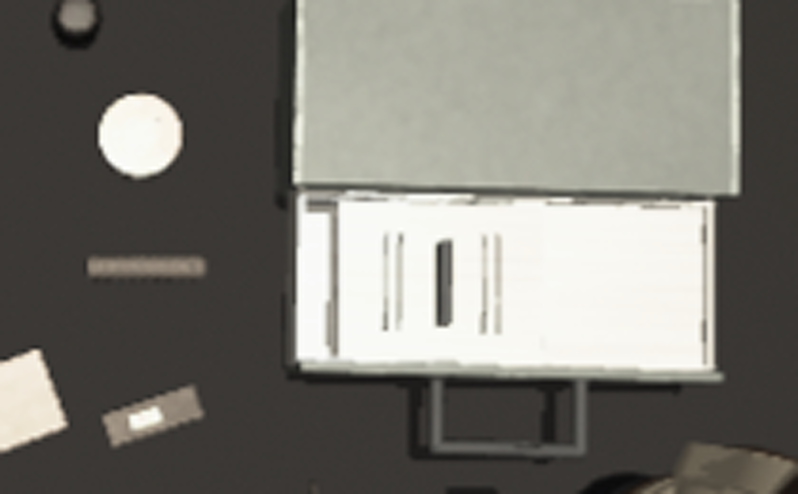

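The crop shows the drawer fully out. The dark ridge of the cover is at crop (444,282), about world (0.521,-0.126), with the cover about 28 mm open.

>>> apply_moves --rows '[{"dx": 3.9, "dy": -1.2, "dz": 0, "roll": 0}, {"dx": 3.9, "dy": -1.2, "dz": 0, "roll": 0}, {"dx": 3.9, "dy": -1.2, "dz": 0, "roll": 0}, {"dx": 3.9, "dy": -1.1, "dz": 0, "roll": 0}, {"dx": 0, "dy": 0, "dz": 3, "roll": 0}]'

```text
time: 8.95
position: [0.5264, -0.1253, 0.1274]
tcp_rot: [3.141, -0.006, -0.024]
wrist_force: [-0.9, 0.4, 0.4]
grip_width: 0.0429
```

>>> apply_moves --rows '[{"dx": 0, "dy": 0, "dz": 3, "roll": 0}, {"dx": 0, "dy": 0, "dz": 2, "roll": 0}, {"dx": 0, "dy": 0, "dz": 1, "roll": 0}, {"dx": 0, "dy": 0, "dz": 0.5, "roll": 0}, {"dx": 0, "dy": 0, "dz": 0, "roll": 0}]'

```text
time: 9.45
position: [0.5208, -0.1261, 0.0605]
tcp_rot: [3.142, -0.0, -0.027]
wrist_force: [0.1, 0.6, 0.7]
grip_width: 0.0427
```

>>> apply_moves --rows '[{"dx": 0, "dy": 0, "dz": 0, "roll": 0}, {"dx": 0, "dy": 0, "dz": 0, "roll": 0}, {"dx": 0, "dy": 0, "dz": 0, "roll": 0}, {"dx": 0, "dy": 0, "dz": 0, "roll": 0}, {"dx": 0, "dy": 0, "dz": 0, "roll": 0}]' --claw 1 --force 30

```text
time: 9.95
position: [0.5214, -0.1262, 0.0615]
tcp_rot: [3.141, -0.002, -0.027]
wrist_force: [-1.0, 0.9, 6.1]
grip_width: 0.0088
```

>>> apply_moves --rows '[{"dx": 0, "dy": 1.5, "dz": 0, "roll": 0}, {"dx": 0, "dy": 2.5, "dz": 0, "roll": 0}, {"dx": 0, "dy": 2.5, "dz": 0, "roll": 0}, {"dx": 0, "dy": 2.5, "dz": 0, "roll": 0}, {"dx": 0, "dy": 1.5, "dz": 0, "roll": 0}]'

```text
time: 10.45
position: [0.5185, -0.2325, 0.0615]
tcp_rot: [3.141, -0.002, -0.028]
wrist_force: [0.5, 0.9, 5.5]
grip_width: 0.0087
```

>>> apply_moves --rows '[{"dx": 0, "dy": 0.4, "dz": 0, "roll": 0}, {"dx": 0, "dy": 0.3, "dz": 0, "roll": 0}, {"dx": 0, "dy": 0, "dz": 0, "roll": 0}]'

```text
time: 10.75
position: [0.5184, -0.2389, 0.0615]
tcp_rot: [3.141, -0.002, -0.028]
wrist_force: [-0.1, -1.2, 6.2]
grip_width: 0.0088
```

>>> apply_moves --rows '[{"dx": 0, "dy": 0.3, "dz": 0, "roll": 0}, {"dx": 0, "dy": 0, "dz": 0, "roll": 0}]'

```text
time: 10.95
position: [0.5183, -0.2416, 0.0615]
tcp_rot: [3.141, -0.002, -0.027]
wrist_force: [-0.7, -0.6, 5.4]
grip_width: 0.0087
```

>>> apply_moves --rows '[{"dx": 0, "dy": 0.3, "dz": 0, "roll": 0}, {"dx": 0, "dy": 0, "dz": 0, "roll": 0}]'

```text
time: 11.15
position: [0.5183, -0.2419, 0.0615]
tcp_rot: [-3.137, -0.002, -0.026]
wrist_force: [-0.7, 13.8, 8.7]
grip_width: 0.0089
```

>>> apply_moves --rows '[{"dx": 0, "dy": 0.2, "dz": 0, "roll": 0}, {"dx": 0, "dy": 0, "dz": 0, "roll": 0}]'

```text
time: 11.35
position: [0.5183, -0.242, 0.0615]
tcp_rot: [-3.134, -0.002, -0.024]
wrist_force: [-0.2, 22.7, 11.4]
grip_width: 0.0089
```

>>> apply_moves --rows '[{"dx": 0, "dy": -0.4, "dz": 0, "roll": 0}, {"dx": 0, "dy": 0, "dz": 0, "roll": 0}, {"dx": 0, "dy": 0, "dz": 0, "roll": 0}, {"dx": 0, "dy": 0, "dz": -3, "roll": 0}, {"dx": 0, "dy": 0, "dz": -3, "roll": 0}]' --claw 0.5

```text
time: 11.85
position: [0.5169, -0.2421, 0.1201]
tcp_rot: [-3.141, 0.002, -0.028]
wrist_force: [0.1, 0.5, 0.5]
grip_width: 0.0426
```

>>> apply_moves --rows '[{"dx": 0, "dy": 0, "dz": -4, "roll": -0.14}, {"dx": 0, "dy": 0, "dz": 0, "roll": -0.14}, {"dx": 0, "dy": 0, "dz": 0, "roll": -0.14}, {"dx": 0, "dy": 0, "dz": 0, "roll": -0.14}, {"dx": 0, "dy": 0, "dz": 0, "roll": -0.14}]'

```text
time: 12.35
position: [0.5175, -0.2425, 0.1602]
tcp_rot: [3.141, 0.0, 0.678]
wrist_force: [-0.6, 0.4, -0.1]
grip_width: 0.0424
```

>>> apply_moves --rows '[{"dx": 0, "dy": 0, "dz": 0, "roll": -0.14}, {"dx": 0, "dy": 0, "dz": 0, "roll": -0.14}, {"dx": 0, "dy": 0, "dz": 0, "roll": -0.14}, {"dx": 0, "dy": 0, "dz": 0, "roll": -0.14}, {"dx": 0, "dy": 0, "dz": 0, "roll": -0.14}]'

```text
time: 12.85
position: [0.5175, -0.2425, 0.1601]
tcp_rot: [-3.141, 0.0, 1.378]
wrist_force: [-0.2, -0.5, -0.1]
grip_width: 0.0426
```

>>> apply_moves --rows '[{"dx": 0, "dy": 0, "dz": 0, "roll": -0.14}, {"dx": 0, "dy": 0, "dz": 0, "roll": -0.05}, {"dx": 0, "dy": 0, "dz": 0, "roll": 0}]'

```text
time: 13.15
position: [0.5175, -0.2424, 0.1601]
tcp_rot: [-3.141, 0.0, 1.563]
wrist_force: [-0.4, 0.2, -1.2]
grip_width: 0.0429
```

```bash
cat >> h.py <<'E'
def samples(c,rib=True):
    for n,p,z in (('fs',(194,240),.012),('ra',(228,243),.014),('fl',(310,249),.01),('rb',(308,210),.014)):
        try: rect(c,n,p,z)
        except Exception as e: print(n,e)
E
python3 - <<'E'
from h import *
c=cap('top','top3'); samples(c)
cv2.imwrite('pics/crop3.png',cv2.resize(c['img'][140:270,170:480],None,fx=2.5,fy=2.5,interpolation=2)[:,:,::-1])
for n in ('scene','top'):
  c=cap(n)
  for r in imaging.place_of(n,'bay_floor')[:2]: px=np.array(r['xy'])*[560,420];print(n,r['conf'],px.round(1),ray(c,px,.01).round(4))
E
```

```text
fs bg 56.0 (455, 400) 61 25 long-axis deg 78.6
ra bg 56.0 (446, 303) 88 16 long-axis deg 79.7
fl bg 56.0 (428, 75) 27 74 long-axis deg -71.6
rb bg 56.0 (537, 79) 88 16 long-axis deg 89.8
scene 0.62 [335.9 172.7] [ 0.5279 -0.0983]
top 0.96 [370.7 216.1] [ 0.5189 -0.0959]
```

View pics/crop3.png

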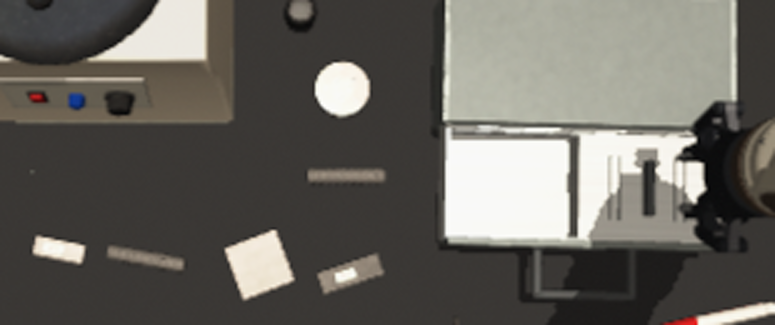

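The compartment is uncovered and spans crop (445-575, 130-240), with all samples unmoved. I'll pick up the near ribbed bar first.

>>> apply_moves --rows '[{"dx": 4.6, "dy": 0.3, "dz": 0, "roll": 0}, {"dx": 4.6, "dy": 0.3, "dz": 0, "roll": 0}, {"dx": 4.6, "dy": 0.3, "dz": 0, "roll": 0}, {"dx": 4.6, "dy": 0.2, "dz": 0, "roll": 0}, {"dx": 4.6, "dy": 0.2, "dz": 0, "roll": 0}]'

```text
time: 13.9
position: [0.5323, -0.0104, 0.1605]
tcp_rot: [3.141, 0.0, 1.562]
wrist_force: [0.4, 0.2, 0.5]
grip_width: 0.0428
```

>>> apply_moves --rows '[{"dx": 4.6, "dy": 0.2, "dz": 0, "roll": 0}, {"dx": 4.6, "dy": 0.2, "dz": 0, "roll": 0}, {"dx": 0, "dy": 0, "dz": 4, "roll": 0}, {"dx": 0, "dy": 0, "dz": 4, "roll": 0}, {"dx": 0, "dy": 0, "dz": 0, "roll": 0}]'

```text
time: 14.4
position: [0.5341, 0.0799, 0.0751]
tcp_rot: [-3.133, 0.001, 1.563]
wrist_force: [-0.5, -1.6, -0.4]
grip_width: 0.0428
```

>>> apply_moves --rows '[{"dx": 0, "dy": 0, "dz": 3, "roll": 0}, {"dx": 0, "dy": 0, "dz": 3, "roll": 0}, {"dx": 0, "dy": 0, "dz": 1.3, "roll": 0}, {"dx": 0, "dy": 0, "dz": 0, "roll": 0}]'

```text
time: 14.8
position: [0.5367, 0.0795, 0.007]
tcp_rot: [-3.14, 0.0, 1.562]
wrist_force: [-0.1, -0.4, 0.4]
grip_width: 0.0427
```

>>> apply_moves --rows '[{"dx": 0, "dy": 0, "dz": 0, "roll": 0}, {"dx": 0, "dy": 0, "dz": 0, "roll": 0}, {"dx": 0, "dy": 0, "dz": 0, "roll": 0}, {"dx": 0, "dy": 0, "dz": 0, "roll": 0}]' --claw 1 --force 60

```text
time: 15.2
position: [0.5384, 0.08, 0.0096]
tcp_rot: [3.138, -0.0, 1.563]
wrist_force: [-1.6, -1.3, 6.2]
grip_width: 0.0142
```

>>> apply_moves --rows '[{"dx": 0, "dy": 0, "dz": -2, "roll": 0}, {"dx": 0, "dy": 0, "dz": -4, "roll": 0}, {"dx": 0, "dy": 0, "dz": -4, "roll": 0}, {"dx": 0, "dy": 0, "dz": -4, "roll": 0}, {"dx": 0, "dy": 0, "dz": 0, "roll": 0}]'

```text
time: 15.7
position: [0.5397, 0.0802, 0.1545]
tcp_rot: [3.132, -0.002, 1.563]
wrist_force: [-0.2, -0.0, -0.9]
grip_width: 0.0138
```

>>> apply_moves --rows '[{"dx": 0, "dy": 0, "dz": 0, "roll": -0.14}, {"dx": 0, "dy": 0, "dz": 0, "roll": -0.14}, {"dx": 0, "dy": 0, "dz": 0, "roll": -0.14}, {"dx": 0, "dy": 0, "dz": 0, "roll": -0.14}, {"dx": 0, "dy": 0, "dz": 0, "roll": -0.14}]'

```text
time: 16.2
position: [0.5371, 0.0798, 0.1473]
tcp_rot: [3.142, 0.0, 2.268]
wrist_force: [0.6, 1.2, -0.6]
grip_width: 0.0138
```

>>> apply_moves --rows '[{"dx": 0, "dy": 0, "dz": 0, "roll": -0.14}, {"dx": 0, "dy": 0, "dz": 0, "roll": -0.14}, {"dx": 0, "dy": 0, "dz": 0, "roll": -0.14}, {"dx": 0, "dy": 0, "dz": 0, "roll": -0.14}, {"dx": 0, "dy": 0, "dz": 0, "roll": -0.14}]'

```text
time: 16.7
position: [0.5371, 0.0798, 0.1473]
tcp_rot: [3.142, 0.0, 2.968]
wrist_force: [0.4, 0.5, -1.6]
grip_width: 0.0145
```

>>> apply_moves --rows '[{"dx": 0, "dy": 0, "dz": 0, "roll": -0.14}, {"dx": 0.4, "dy": -4.5, "dz": 0, "roll": -0.01}, {"dx": 0.5, "dy": -4.7, "dz": 0, "roll": 0}, {"dx": 0.5, "dy": -4.5, "dz": 0, "roll": 0}, {"dx": 0, "dy": 0, "dz": 0, "roll": 0}]'

```text
time: 17.2
position: [0.518, -0.0608, 0.1475]
tcp_rot: [-3.14, 0.0, 3.108]
wrist_force: [-0.5, 0.8, -1.6]
grip_width: 0.014
```

>>> apply_moves --rows '[{"dx": 0, "dy": 0, "dz": 4, "roll": 0}, {"dx": 0, "dy": 0, "dz": 4, "roll": 0}, {"dx": 0, "dy": 0, "dz": 2, "roll": 0}, {"dx": 0, "dy": 0, "dz": 0, "roll": 0}]'

```text
time: 17.6
position: [0.5168, -0.0561, 0.0442]
tcp_rot: [3.141, -0.005, 3.113]
wrist_force: [-0.0, 1.0, -1.4]
grip_width: 0.0137
```

>>> apply_moves --rows '[{"dx": 0, "dy": 0, "dz": 1.3, "roll": 0}, {"dx": 0, "dy": 0, "dz": 1.0, "roll": 0}, {"dx": 0, "dy": 0, "dz": 0, "roll": 0}]'

```text
time: 17.9
position: [0.5185, -0.0565, 0.0235]
tcp_rot: [3.141, -0.001, 3.113]
wrist_force: [0.3, 0.4, -1.3]
grip_width: 0.0141
```

>>> apply_moves --rows '[{"dx": 0, "dy": 0, "dz": 0, "roll": 0}, {"dx": 0, "dy": 0, "dz": 0, "roll": 0}, {"dx": 0, "dy": 0, "dz": 0, "roll": 0}, {"dx": 0, "dy": 0, "dz": -2, "roll": 0}, {"dx": 0, "dy": 0, "dz": -3, "roll": 0}]' --claw 0.7

```text
time: 18.4
position: [0.5178, -0.0565, 0.0737]
tcp_rot: [3.141, -0.003, 3.113]
wrist_force: [0.8, -0.8, 0.2]
grip_width: 0.0256
```

>>> apply_moves --rows '[{"dx": 0, "dy": 0, "dz": -4, "roll": 0}, {"dx": 0, "dy": 0, "dz": -3, "roll": 0.14}, {"dx": 0, "dy": 0, "dz": 0, "roll": 0.14}, {"dx": 0, "dy": 0, "dz": 0, "roll": 0.14}, {"dx": 0, "dy": 0, "dz": 0, "roll": 0.14}]' --claw 0.5

```text
time: 18.9
position: [0.5191, -0.0567, 0.1451]
tcp_rot: [3.141, 0.001, 2.547]
wrist_force: [0.1, 1.6, -1.2]
grip_width: 0.043
```

>>> apply_moves --rows '[{"dx": 0, "dy": 0, "dz": 0, "roll": 0.14}, {"dx": 0, "dy": 0, "dz": 0, "roll": 0.14}, {"dx": 0, "dy": 0, "dz": 0, "roll": 0.14}, {"dx": 0, "dy": 0, "dz": 0, "roll": 0.14}, {"dx": 0, "dy": 0, "dz": 0, "roll": 0.1}]'

```text
time: 19.4
position: [0.519, -0.0566, 0.1448]
tcp_rot: [3.141, 0.0, 1.887]
wrist_force: [0.2, 0.2, 0.7]
grip_width: 0.0426
```

```bash
cat >> h.py <<'E'
def look(tag):
    s=ctrl.observe();print(s['position'].round(4),s['tcp_rot'].round(3),round(s['grip_width'],4))
    for n in ('top','scene'):
        c=cap(n,n+tag)
        if n=='top': samples(c)
        for t,z in (('flat_long',0),('flat_short',0),('ribbed_a',0)):
            for r in imaging.place_of(n,t)[:4]: px=np.array(r['xy'])*[560,420];print(n,t,round(r['conf'],2),ray(c,px,z).round(3))
E
python3 -c "
from h import *
look('4')"
```

```text
[ 0.519  -0.0566  0.1448] [3.141 0.    1.887] 0.0426
fs bg 58.0 (455, 400) 61 25 long-axis deg 78.7
ra bg 58.0 (446, 303) 88 16 long-axis deg 80.0
fl bg 58.0 (428, 75) 27 74 long-axis deg -71.8
rb bg 58.0 (606, 83) 39 10 long-axis deg 89.8
top flat_long 0.64 [0.426 0.084]
top flat_long 0.64 [0.516 0.51 ]
top flat_short 0.68 [0.456 0.395]
top ribbed_a 0.44 [0.443 0.3  ]
scene flat_long 0.65 [0.434 0.058]
scene flat_long 0.56 [0.525 0.507]
scene flat_short 0.53 [0.448 0.398]
scene ribbed_a 0.69 [0.446 0.308]
```

>>> apply_moves --rows '[{"dx": 3.8, "dy": -1.1, "dz": 0, "roll": 0}, {"dx": 3.8, "dy": -1.1, "dz": 0, "roll": 0}, {"dx": 3.8, "dy": -1.2, "dz": 0, "roll": 0}, {"dx": 3.9, "dy": -1.2, "dz": 0, "roll": 0}, {"dx": 0, "dy": 0, "dz": 4, "roll": 0}]'

```text
time: 20.3
position: [0.4275, 0.0771, 0.1085]
tcp_rot: [3.133, 0.0, 1.897]
wrist_force: [1.3, 0.3, -0.6]
grip_width: 0.0426
```

>>> apply_moves --rows '[{"dx": 0, "dy": 0, "dz": 4, "roll": 0}, {"dx": 0, "dy": 0, "dz": 3, "roll": 0}, {"dx": 0, "dy": 0, "dz": 2, "roll": 0}, {"dx": 0, "dy": 0, "dz": 1, "roll": 0}, {"dx": 0, "dy": 0, "dz": 0, "roll": 0}]'

```text
time: 20.8
position: [0.4261, 0.0738, 0.0034]
tcp_rot: [-3.14, -0.0, 1.893]
wrist_force: [-0.9, 0.0, 0.4]
grip_width: 0.043
```

>>> apply_moves --rows '[{"dx": 0, "dy": 0, "dz": 0, "roll": 0}, {"dx": 0, "dy": 0, "dz": 0, "roll": 0}, {"dx": 0, "dy": 0, "dz": 0, "roll": 0}, {"dx": 0, "dy": 0, "dz": 0, "roll": 0}]' --claw 1

```text
time: 21.2
position: [0.4278, 0.0741, 0.0058]
tcp_rot: [3.139, 0.0, 1.893]
wrist_force: [-1.2, -0.6, 7.7]
grip_width: 0.0212
```

>>> apply_moves --rows '[{"dx": 0, "dy": 0, "dz": -2, "roll": 0}, {"dx": 0, "dy": 0, "dz": -4, "roll": 0}, {"dx": 0, "dy": 0, "dz": -4, "roll": 0}, {"dx": 0, "dy": 0, "dz": -4, "roll": 0}, {"dx": 0, "dy": 0, "dz": 0, "roll": 0}]'

```text
time: 21.7
position: [0.4291, 0.0743, 0.1501]
tcp_rot: [3.133, 0.001, 1.893]
wrist_force: [-0.0, 0.7, -2.4]
grip_width: 0.021
```

>>> apply_moves --rows '[{"dx": 0, "dy": 0, "dz": 0, "roll": -0.14}, {"dx": 0, "dy": 0, "dz": 0, "roll": -0.14}, {"dx": 0, "dy": 0, "dz": 0, "roll": -0.14}, {"dx": 0, "dy": 0, "dz": 0, "roll": -0.14}, {"dx": 0, "dy": 0, "dz": 0, "roll": -0.14}]'

```text
time: 22.2
position: [0.4266, 0.0739, 0.1438]
tcp_rot: [-3.141, -0.0, 2.599]
wrist_force: [0.3, 0.5, -1.7]
grip_width: 0.0214
```

>>> apply_moves --rows '[{"dx": 0, "dy": 0, "dz": 0, "roll": -0.14}, {"dx": 0, "dy": 0, "dz": 0, "roll": -0.14}, {"dx": 0, "dy": 0, "dz": 0, "roll": -0.14}, {"dx": 0, "dy": 0, "dz": 0, "roll": -0.1}, {"dx": -2.4, "dy": -4.2, "dz": 0, "roll": 0}]'

```text
time: 22.7
position: [0.4487, 0.0339, 0.1442]
tcp_rot: [3.14, -0.0, 3.122]
wrist_force: [1.8, 0.1, -1.8]
grip_width: 0.0212
```

>>> apply_moves --rows '[{"dx": -2.4, "dy": -4.2, "dz": 0, "roll": 0}, {"dx": -2.5, "dy": -4.2, "dz": 0, "roll": 0}, {"dx": -2.5, "dy": -4.3, "dz": 0, "roll": 0}, {"dx": 0, "dy": 0, "dz": 3, "roll": 0}, {"dx": 0, "dy": 0, "dz": 0, "roll": 0}]'

```text
time: 23.2
position: [0.5181, -0.0986, 0.1101]
tcp_rot: [3.14, -0.006, 3.111]
wrist_force: [-1.2, 0.3, -2.8]
grip_width: 0.0213
```

>>> apply_moves --rows '[{"dx": 0, "dy": 0, "dz": 4, "roll": 0}, {"dx": 0, "dy": 0, "dz": 3, "roll": 0}, {"dx": 0, "dy": 0, "dz": 1.5, "roll": 0}, {"dx": 0, "dy": 0, "dz": 0.9, "roll": 0}, {"dx": 0, "dy": 0, "dz": 0, "roll": 0}]'

```text
time: 23.7
position: [0.5196, -0.0973, 0.0203]
tcp_rot: [3.141, -0.001, 3.114]
wrist_force: [0.0, -0.8, -0.6]
grip_width: 0.0213
```

>>> apply_moves --rows '[{"dx": 0, "dy": 0, "dz": 0, "roll": 0}, {"dx": 0, "dy": 0, "dz": 0, "roll": 0}, {"dx": 0, "dy": 0, "dz": 0, "roll": 0}, {"dx": 0, "dy": 0, "dz": -2, "roll": 0}, {"dx": 0, "dy": 0, "dz": -3, "roll": 0}]' --claw 0.6

```text
time: 24.2
position: [0.519, -0.0977, 0.0699]
tcp_rot: [3.141, -0.002, 3.113]
wrist_force: [1.0, 0.1, -0.5]
grip_width: 0.0344
```

>>> apply_moves --rows '[{"dx": 0, "dy": 0, "dz": -4, "roll": 0}, {"dx": 0, "dy": 0, "dz": -4, "roll": 0.14}, {"dx": 0, "dy": 0, "dz": 0, "roll": 0.14}, {"dx": 0, "dy": 0, "dz": 0, "roll": 0.14}, {"dx": 0, "dy": 0, "dz": 0, "roll": 0.14}]' --claw 0.5

```text
time: 24.7
position: [0.5202, -0.0979, 0.1514]
tcp_rot: [3.141, 0.002, 2.547]
wrist_force: [0.8, -0.3, 0.6]
grip_width: 0.043
```

>>> apply_moves --rows '[{"dx": 0, "dy": 4, "dz": 0, "roll": 0.14}, {"dx": 0, "dy": 4, "dz": 0, "roll": 0.14}, {"dx": 0, "dy": 4, "dz": 0, "roll": 0.14}, {"dx": 0, "dy": 0, "dz": 0, "roll": 0.14}, {"dx": 0, "dy": 0, "dz": 0, "roll": 0.14}]'

```text
time: 25.2
position: [0.6, -0.0078, 0.1502]
tcp_rot: [-3.141, -0.0, 1.849]
wrist_force: [-0.0, -0.2, 0.3]
grip_width: 0.043
```

```bash
python3 -c "
from h import *
look('5')
im=cv2.imread('pics/top5.png'); cv2.imwrite('pics/crop5.png',cv2.resize(im[140:270,170:480],None,fx=2.5,fy=2.5,interpolation=2))"
```

```text
[ 0.6    -0.0078  0.1502] [-3.141 -0.     1.849] 0.043
fs bg 56.0 (455, 400) 61 25 long-axis deg 78.6
ra bg 56.0 (446, 303) 88 16 long-axis deg 80.0
fl bg 56.0 (433, 142) 11 37 long-axis deg -0.2
rb bg 56.0 (606, 83) 39 10 long-axis deg 89.8
top flat_long 0.69 [0.522 0.514]
top flat_short 0.57 [0.454 0.396]
top ribbed_a 0.72 [ 0.523 -0.057]
top ribbed_a 0.59 [0.442 0.304]
scene flat_long 0.8 [0.524 0.507]
scene flat_long 0.69 [ 0.525 -0.117]
scene flat_short 0.7 [0.451 0.396]
scene ribbed_a 0.66 [ 0.585 -0.171]
scene ribbed_a 0.56 [0.443 0.313]
```

View pics/crop5.png

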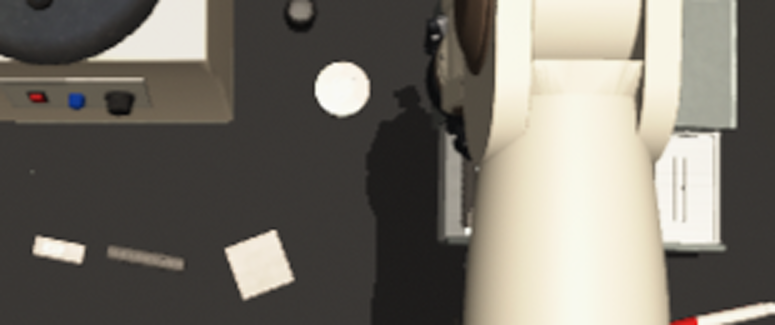

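>>> apply_moves --rows '[{"dx": 0, "dy": 0, "dz": 0, "roll": 0.14}, {"dx": 0, "dy": 0, "dz": 0, "roll": 0.14}, {"dx": 0, "dy": 0, "dz": 0, "roll": 0.14}, {"dx": 0, "dy": 0, "dz": 0, "roll": 0.03}, {"dx": 3.5, "dy": -2.6, "dz": 0, "roll": 0}]'

```text
time: 26.1
position: [0.5805, 0.0276, 0.1498]
tcp_rot: [3.141, 0.001, 1.401]
wrist_force: [-0.2, 1.3, 0.5]
grip_width: 0.0423
```

>>> apply_moves --rows '[{"dx": 3.5, "dy": -2.6, "dz": 0, "roll": 0}, {"dx": 3.5, "dy": -2.6, "dz": 0, "roll": 0}, {"dx": 3.5, "dy": -2.6, "dz": 0, "roll": 0}, {"dx": 3.5, "dy": -2.6, "dz": 0, "roll": 0}, {"dx": 3.5, "dy": -2.6, "dz": 0, "roll": 0}]'

```text
time: 26.6
position: [0.4796, 0.2256, 0.1506]
tcp_rot: [3.141, -0.0, 1.407]
wrist_force: [1.0, 0.1, 1.1]
grip_width: 0.043
```

>>> apply_moves --rows '[{"dx": 3.5, "dy": -2.5, "dz": 0, "roll": 0}, {"dx": 3.5, "dy": -2.5, "dz": 0, "roll": 0}, {"dx": 0, "dy": 0, "dz": 4, "roll": 0}, {"dx": 0, "dy": 0, "dz": 3, "roll": 0}, {"dx": 0, "dy": 0, "dz": 0, "roll": 0}]'

```text
time: 27.1
position: [0.4408, 0.3006, 0.0764]
tcp_rot: [-3.137, 0.004, 1.407]
wrist_force: [-0.2, -0.0, 0.6]
grip_width: 0.0424
```

>>> apply_moves --rows '[{"dx": 0, "dy": 0.2, "dz": 3, "roll": 0}, {"dx": 0, "dy": 0, "dz": 3, "roll": 0}, {"dx": 0, "dy": 0, "dz": 1.2, "roll": 0}, {"dx": 0, "dy": 0, "dz": 0, "roll": 0}]'

```text
time: 27.5
position: [0.4447, 0.3008, 0.008]
tcp_rot: [-3.14, 0.001, 1.403]
wrist_force: [-1.2, -0.4, -0.0]
grip_width: 0.043
```

>>> apply_moves --rows '[{"dx": 0, "dy": 0, "dz": 0, "roll": 0}, {"dx": 0, "dy": 0, "dz": 0, "roll": 0}, {"dx": 0, "dy": 0, "dz": 0, "roll": 0}, {"dx": 0, "dy": 0, "dz": 0, "roll": 0}]' --claw 1

```text
time: 27.9
position: [0.446, 0.302, 0.0106]
tcp_rot: [3.139, -0.002, 1.403]
wrist_force: [0.2, -0.8, 7.3]
grip_width: 0.0136
```

>>> apply_moves --rows '[{"dx": 0, "dy": 0, "dz": -2, "roll": 0}, {"dx": 0, "dy": 0, "dz": -4, "roll": 0}, {"dx": 0, "dy": 0, "dz": -4, "roll": 0}, {"dx": 0, "dy": 0, "dz": -4, "roll": 0}, {"dx": 0, "dy": 0, "dz": 0, "roll": 0}]'

```text
time: 28.4
position: [0.447, 0.3027, 0.1554]
tcp_rot: [3.134, -0.007, 1.403]
wrist_force: [0.4, 0.3, -1.1]
grip_width: 0.0135
```

>>> apply_moves --rows '[{"dx": 0, "dy": 0, "dz": 0, "roll": -0.14}, {"dx": 0, "dy": 0, "dz": 0, "roll": -0.14}, {"dx": 0, "dy": 0, "dz": 0, "roll": -0.14}, {"dx": 0, "dy": 0, "dz": 0, "roll": -0.14}, {"dx": 0, "dy": 0, "dz": 0, "roll": -0.14}]'

```text
time: 28.9
position: [0.445, 0.3014, 0.1486]
tcp_rot: [3.141, -0.0, 2.109]
wrist_force: [0.4, 0.1, -1.1]
grip_width: 0.0136
```

>>> apply_moves --rows '[{"dx": 0, "dy": 0, "dz": 0, "roll": -0.14}, {"dx": 0, "dy": 0, "dz": 0, "roll": -0.14}, {"dx": 0, "dy": 0, "dz": 0, "roll": -0.14}, {"dx": 0, "dy": 0, "dz": 0, "roll": -0.14}, {"dx": 0, "dy": 0, "dz": 0, "roll": -0.14}]'

```text
time: 29.4
position: [0.445, 0.3014, 0.1486]
tcp_rot: [3.141, 0.0, 2.809]
wrist_force: [0.3, -0.2, -1.6]
grip_width: 0.0139
```

>>> apply_moves --rows '[{"dx": 0, "dy": 0, "dz": 0, "roll": -0.14}, {"dx": 0, "dy": 0, "dz": 0, "roll": -0.14}, {"dx": 0, "dy": 0, "dz": 0, "roll": -0.03}, {"dx": -0.9, "dy": -4.4, "dz": 0, "roll": 0}, {"dx": -0.9, "dy": -4.4, "dz": 0, "roll": 0}]'

```text
time: 29.9
position: [0.4602, 0.2125, 0.1482]
tcp_rot: [-3.142, 0.0, 3.113]
wrist_force: [1.2, -0.2, -0.6]
grip_width: 0.014
```

>>> apply_moves --rows '[{"dx": -0.9, "dy": -4.4, "dz": 0, "roll": 0}, {"dx": -0.9, "dy": -4.4, "dz": 0, "roll": 0}, {"dx": -0.9, "dy": -4.4, "dz": 0, "roll": 0}, {"dx": -0.9, "dy": -4.4, "dz": 0, "roll": 0}, {"dx": -0.9, "dy": -4.4, "dz": 0, "roll": 0}]'

```text
time: 30.4
position: [0.4991, -0.0102, 0.1487]
tcp_rot: [3.142, 0.001, 3.11]
wrist_force: [1.1, 0.9, -1.0]
grip_width: 0.014
```

>>> apply_moves --rows '[{"dx": -0.9, "dy": -4.4, "dz": 0, "roll": 0}, {"dx": -0.8, "dy": -4.4, "dz": 0, "roll": 0}, {"dx": -0.8, "dy": -4.3, "dz": 0, "roll": 0}, {"dx": 0, "dy": 0, "dz": 0, "roll": 0}, {"dx": 0, "dy": 0, "dz": 0, "roll": 0}]'

```text
time: 30.9
position: [0.5201, -0.1408, 0.1481]
tcp_rot: [3.141, -0.0, 3.108]
wrist_force: [-0.5, 0.1, -1.5]
grip_width: 0.0137
```

>>> apply_moves --rows '[{"dx": 0, "dy": 0.2, "dz": 4, "roll": 0}, {"dx": 0, "dy": 0, "dz": 4, "roll": 0}, {"dx": 0, "dy": 0, "dz": 2, "roll": 0}, {"dx": 0, "dy": 0, "dz": 0.5, "roll": 0}, {"dx": 0, "dy": 0, "dz": 0, "roll": 0}]'

```text
time: 31.4
position: [0.5202, -0.137, 0.0434]
tcp_rot: [3.141, -0.001, 3.113]
wrist_force: [-0.5, -0.1, -0.2]
grip_width: 0.0142
```

>>> apply_moves --rows '[{"dx": 0, "dy": 0, "dz": 1, "roll": 0}, {"dx": 0, "dy": 0, "dz": 0.9, "roll": 0}, {"dx": 0, "dy": 0, "dz": 0, "roll": 0}]'

```text
time: 31.7
position: [0.5199, -0.1378, 0.0234]
tcp_rot: [3.141, -0.001, 3.113]
wrist_force: [0.8, 0.3, -1.3]
grip_width: 0.0138
```

>>> apply_moves --rows '[{"dx": 0, "dy": 0, "dz": 0, "roll": 0}, {"dx": 0, "dy": 0, "dz": 0, "roll": 0}, {"dx": 0, "dy": 0, "dz": 0, "roll": 0}, {"dx": 0, "dy": 0, "dz": 0, "roll": 0}]' --claw 0.7

```text
time: 32.1
position: [0.5205, -0.1381, 0.0246]
tcp_rot: [-3.141, 0.001, 3.113]
wrist_force: [0.3, 0.6, 0.5]
grip_width: 0.0253
```

>>> apply_moves --rows '[{"dx": 0, "dy": 0, "dz": -2, "roll": 0}, {"dx": 0, "dy": 0, "dz": -3, "roll": 0}, {"dx": 0, "dy": 0, "dz": -4, "roll": 0}, {"dx": 0, "dy": 0, "dz": -4, "roll": 0.14}, {"dx": 0, "dy": 0, "dz": 0, "roll": 0.14}]'

```text
time: 32.6
position: [0.5225, -0.1386, 0.1605]
tcp_rot: [3.141, 0.009, 2.827]
wrist_force: [0.2, 0.4, 0.3]
grip_width: 0.0256
```

>>> apply_moves --rows '[{"dx": 0, "dy": 0, "dz": 0, "roll": 0.14}, {"dx": 0, "dy": 0, "dz": 0, "roll": 0.14}, {"dx": 0, "dy": 0, "dz": 0, "roll": 0.14}, {"dx": 0, "dy": 0, "dz": 0, "roll": 0.14}, {"dx": 0, "dy": 0, "dz": 0, "roll": 0.14}]' --claw 0.5

```text
time: 33.1
position: [0.5204, -0.1381, 0.1545]
tcp_rot: [3.141, 0.0, 2.127]
wrist_force: [0.1, 0.4, 0.8]
grip_width: 0.0425
```

>>> apply_moves --rows '[{"dx": 0, "dy": 0, "dz": 0, "roll": 0.14}, {"dx": 0, "dy": 0, "dz": 0, "roll": 0.14}, {"dx": 0, "dy": 0, "dz": 0, "roll": 0.14}, {"dx": 0, "dy": 0, "dz": 0, "roll": 0.14}, {"dx": 0, "dy": 0, "dz": 0, "roll": 0.14}]'

```text
time: 33.6
position: [0.5203, -0.1381, 0.1545]
tcp_rot: [3.141, 0.0, 1.427]
wrist_force: [-0.2, 0.2, 0.7]
grip_width: 0.0429
```

>>> apply_moves --rows '[{"dx": 4.3, "dy": -1.4, "dz": 0, "roll": 0.06}, {"dx": 4.3, "dy": -1.4, "dz": 0, "roll": 0}, {"dx": 4.3, "dy": -1.4, "dz": 0, "roll": 0}, {"dx": 4.3, "dy": -1.4, "dz": 0, "roll": 0}, {"dx": 4.3, "dy": -1.4, "dz": 0, "roll": 0}]'

```text
time: 34.1
position: [0.4909, 0.0878, 0.1546]
tcp_rot: [3.141, -0.0, 1.372]
wrist_force: [0.5, 0.1, -0.1]
grip_width: 0.0427
```

>>> apply_moves --rows '[{"dx": 4.3, "dy": -1.4, "dz": 0, "roll": 0}, {"dx": 4.3, "dy": -1.4, "dz": 0, "roll": 0}, {"dx": 0, "dy": 0, "dz": 0, "roll": 0}, {"dx": 0, "dy": 0, "dz": 0, "roll": 0}]'

```text
time: 34.5
position: [0.4805, 0.1768, 0.1543]
tcp_rot: [3.142, 0.0, 1.375]
wrist_force: [1.0, -1.0, 0.0]
grip_width: 0.043
```

```bash
python3 -c "
from h import *
look('6')
im=cv2.imread('pics/top6.png'); cv2.imwrite('pics/crop6.png',cv2.resize(im[140:270,140:480],None,fx=2.3,fy=2.3,interpolation=2))"
```

```text
[0.4805 0.1768 0.1543] [3.142 0.    1.375] 0.043
fs bg 56.0 (455, 400) 61 25 long-axis deg 78.6
ra bg 56.0 (447, 269) 144 74 long-axis deg 0.0
fl bg 221.0 (456, 80) 109 37 long-axis deg 19.6
rb bg 60.0 (538, 107) 93 145 long-axis deg -0.2
top flat_long 0.8 [ 0.519 -0.098]
top flat_long 0.64 [0.533 0.511]
top flat_short 0.51 [0.456 0.397]
top ribbed_a 0.71 [ 0.518 -0.144]
top ribbed_a 0.63 [ 0.409 -0.183]
top ribbed_a 0.55 [ 0.527 -0.059]
scene flat_long 0.89 [0.534 0.504]
scene flat_long 0.56 [ 0.524 -0.099]
scene flat_short 0.77 [0.451 0.396]
scene ribbed_a 0.54 [ 0.515 -0.129]
```

View pics/crop6.png

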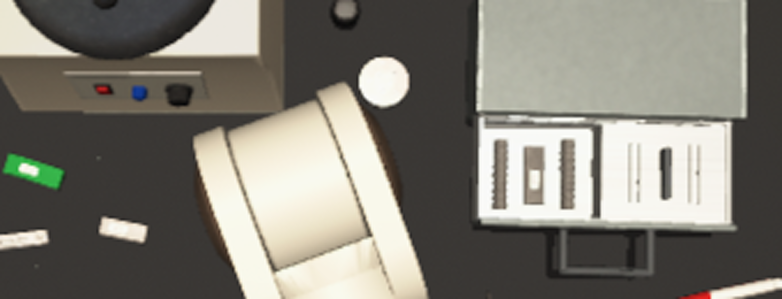

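Three bars lie neatly in the compartment, at crop (500,175), (534,175) and (568,175). flat_short is still at (124,230), so I'll fetch it now.

>>> apply_moves --rows '[{"dx": 4.3, "dy": -1.4, "dz": 0, "roll": 0}, {"dx": 4.3, "dy": -1.4, "dz": 0, "roll": 0}, {"dx": 4.3, "dy": -1.4, "dz": 0, "roll": 0}, {"dx": 4.3, "dy": -1.4, "dz": 0, "roll": 0}, {"dx": 4.2, "dy": -1.3, "dz": 0, "roll": 0}]'

```text
time: 35.4
position: [0.455, 0.4009, 0.1544]
tcp_rot: [3.141, -0.0, 1.372]
wrist_force: [0.6, -0.7, 0.3]
grip_width: 0.0429
```

>>> apply_moves --rows '[{"dx": 0, "dy": 0, "dz": 4, "roll": 0}, {"dx": 0, "dy": 0, "dz": 4, "roll": 0}, {"dx": 0, "dy": 0, "dz": 3, "roll": 0}, {"dx": 0, "dy": 0, "dz": 0, "roll": 0}]'

```text
time: 35.8
position: [0.4532, 0.3973, 0.0395]
tcp_rot: [-3.137, 0.006, 1.372]
wrist_force: [0.3, 1.0, -1.0]
grip_width: 0.0428
```

>>> apply_moves --rows '[{"dx": 0, "dy": 0, "dz": 2, "roll": 0}, {"dx": 0, "dy": 0, "dz": 1.9, "roll": 0}, {"dx": 0, "dy": 0, "dz": 0, "roll": 0}]'

```text
time: 36.1
position: [0.4549, 0.3986, 0.0048]
tcp_rot: [-3.14, 0.002, 1.372]
wrist_force: [-0.6, 0.4, 0.2]
grip_width: 0.0427
```

>>> apply_moves --rows '[{"dx": 0, "dy": 0, "dz": 0, "roll": 0}, {"dx": 0, "dy": 0, "dz": 0, "roll": 0}, {"dx": 0, "dy": 0, "dz": 0, "roll": 0}, {"dx": 0, "dy": 0, "dz": 0, "roll": 0}]' --claw 1

```text
time: 36.5
position: [0.4562, 0.4, 0.0077]
tcp_rot: [3.14, -0.002, 1.373]
wrist_force: [-0.1, -1.3, 7.2]
grip_width: 0.0171
```

>>> apply_moves --rows '[{"dx": 0, "dy": 0, "dz": -2, "roll": 0}, {"dx": 0, "dy": 0, "dz": -4, "roll": 0}, {"dx": 0, "dy": 0, "dz": -4, "roll": 0}, {"dx": 0, "dy": 0, "dz": -4, "roll": 0}, {"dx": 0, "dy": 0, "dz": 0, "roll": 0}]'

```text
time: 37.0
position: [0.4571, 0.401, 0.1529]
tcp_rot: [3.135, -0.008, 1.373]
wrist_force: [-0.3, -0.0, -0.8]
grip_width: 0.0173
```

>>> apply_moves --rows '[{"dx": 0, "dy": 0, "dz": 0, "roll": -0.14}, {"dx": 0, "dy": 0, "dz": 0, "roll": -0.14}, {"dx": 0, "dy": 0, "dz": 0, "roll": -0.14}, {"dx": 0, "dy": 0, "dz": 0, "roll": -0.14}, {"dx": 0, "dy": 0, "dz": 0, "roll": -0.14}]'

```text
time: 37.5
position: [0.4553, 0.3994, 0.1456]
tcp_rot: [3.141, -0.0, 2.078]
wrist_force: [-0.9, -0.3, -0.7]
grip_width: 0.0175
```

>>> apply_moves --rows '[{"dx": 0, "dy": 0, "dz": 0, "roll": -0.14}, {"dx": 0, "dy": 0, "dz": 0, "roll": -0.14}, {"dx": 0, "dy": 0, "dz": 0, "roll": -0.14}, {"dx": 0, "dy": 0, "dz": 0, "roll": -0.14}, {"dx": 0, "dy": 0, "dz": 0, "roll": -0.14}]'

```text
time: 38.0
position: [0.4552, 0.3994, 0.1456]
tcp_rot: [3.141, 0.0, 2.779]
wrist_force: [0.4, -1.2, -1.5]
grip_width: 0.0174
```

>>> apply_moves --rows '[{"dx": 0, "dy": 0, "dz": 0, "roll": -0.14}, {"dx": 0, "dy": 0, "dz": 0, "roll": -0.14}, {"dx": 0, "dy": 0, "dz": 0, "roll": -0.06}, {"dx": -0.7, "dy": -4.5, "dz": 0, "roll": 0}, {"dx": -0.7, "dy": -4.5, "dz": 0, "roll": 0}]'

```text
time: 38.5
position: [0.4664, 0.3086, 0.1451]
tcp_rot: [-3.141, 0.0, 3.115]
wrist_force: [0.5, -0.8, -0.9]
grip_width: 0.0174
```

>>> apply_moves --rows '[{"dx": -0.7, "dy": -4.5, "dz": 0, "roll": 0}, {"dx": -0.7, "dy": -4.5, "dz": 0, "roll": 0}, {"dx": -0.7, "dy": -4.5, "dz": 0, "roll": 0}, {"dx": -0.7, "dy": -4.5, "dz": 0, "roll": 0}, {"dx": -0.7, "dy": -4.5, "dz": 0, "roll": 0}]'

```text
time: 39.0
position: [0.4951, 0.0813, 0.1458]
tcp_rot: [3.141, 0.001, 3.113]
wrist_force: [0.5, 0.4, -1.3]
grip_width: 0.0175
```

>>> apply_moves --rows '[{"dx": -0.7, "dy": -4.5, "dz": 0, "roll": 0}, {"dx": -0.7, "dy": -4.5, "dz": 0, "roll": 0}, {"dx": -0.8, "dy": -4.5, "dz": 0, "roll": 0}, {"dx": -0.8, "dy": -4.5, "dz": 0, "roll": 0}, {"dx": 0, "dy": 0, "dz": 0, "roll": 0}]'

```text
time: 39.5
position: [0.5201, -0.1022, 0.1453]
tcp_rot: [-3.14, 0.001, 3.108]
wrist_force: [0.3, 0.8, -0.4]
grip_width: 0.0171
```

>>> apply_moves --rows '[{"dx": 0, "dy": 0, "dz": 4, "roll": 0}, {"dx": 0, "dy": 0, "dz": 4, "roll": 0}, {"dx": 0, "dy": 0, "dz": 0, "roll": 0}, {"dx": 0, "dy": 0, "dz": 0, "roll": 0}]'

```text
time: 39.9
position: [0.5197, -0.0973, 0.0661]
tcp_rot: [3.141, -0.001, 3.113]
wrist_force: [-0.2, 0.1, 0.4]
grip_width: 0.0173
```

Down 3.7 cm to z ≈ 0.029, then release.

>>> apply_moves --rows '[{"dx": 0, "dy": 0, "dz": 2, "roll": 0}, {"dx": 0, "dy": 0, "dz": 1, "roll": 0}, {"dx": 0, "dy": 0, "dz": 0.6, "roll": 0}, {"dx": 0, "dy": 0, "dz": 0, "roll": 0}]'

```text
time: 40.3
position: [0.52, -0.0976, 0.0297]
tcp_rot: [3.142, 0.0, 3.113]
wrist_force: [0.5, 0.0, -1.1]
grip_width: 0.0174
```

>>> apply_moves --rows '[{"dx": 0, "dy": 0, "dz": 0, "roll": 0}, {"dx": 0, "dy": 0, "dz": 0, "roll": 0}, {"dx": 0, "dy": 0, "dz": 0, "roll": 0}, {"dx": 0, "dy": 0, "dz": 0, "roll": 0}]' --claw 0.62

```text
time: 40.7
position: [0.5201, -0.0977, 0.0297]
tcp_rot: [-3.142, 0.001, 3.113]
wrist_force: [0.8, 0.2, -0.1]
grip_width: 0.0323
```

>>> apply_moves --rows '[{"dx": 0, "dy": 0, "dz": -2, "roll": 0}, {"dx": 0, "dy": 0, "dz": -4, "roll": 0}, {"dx": 0, "dy": 0, "dz": -4, "roll": 0}, {"dx": 0, "dy": -4, "dz": 0, "roll": 0}, {"dx": 0, "dy": -4, "dz": 0, "roll": 0}]'

```text
time: 41.2
position: [0.5186, -0.1782, 0.1313]
tcp_rot: [-3.141, 0.003, 3.115]
wrist_force: [0.8, 0.1, 0.1]
grip_width: 0.0326
```

>>> apply_moves --rows '[{"dx": 0, "dy": -4, "dz": 0, "roll": 0}, {"dx": 0, "dy": -2, "dz": 0, "roll": 0}, {"dx": 0, "dy": 0, "dz": 0, "roll": 0}, {"dx": 0, "dy": 0, "dz": 0, "roll": 0}]'

```text
time: 41.6
position: [0.5157, -0.2377, 0.1292]
tcp_rot: [3.141, -0.0, 3.112]
wrist_force: [0.5, 1.3, -0.2]
grip_width: 0.0324
```

```bash
python3 -c "
from h import *
look('7'); print(ctrl.observe()['joints'].round(2))
im=cv2.imread('pics/top7.png');b=cv2.resize(im[170:260,340:480],None,fx=4.5,fy=4.5,interpolation=2)
s=cv2.imread('pics/scene7.png');a=cv2.resize(s[110:230,250:430],None,fx=3.5,fy=3.5,interpolation=2)[:195]
cv2.imwrite('pics/crop7.png',b)"
```

```text
[ 0.5157 -0.2377  0.1292] [ 3.141 -0.     3.112] 0.0324
fs min() iterable argument is empty
ra min() iterable argument is empty
fl bg 57.0 (433, 142) 11 37 long-axis deg -0.2
rb bg 57.0 (606, 83) 39 10 long-axis deg 89.8
top flat_long 0.47 [0.526 0.516]
top flat_long 0.43 [ 0.522 -0.107]
top flat_short 0.52 [ 0.517 -0.102]
top ribbed_a 0.63 [ 0.524 -0.141]
top ribbed_a 0.61 [ 0.531 -0.063]
scene flat_long 0.75 [0.526 0.504]
scene flat_long 0.53 [ 0.522 -0.104]
scene flat_short 0.57 [ 0.523 -0.117]
scene ribbed_a 0.55 [ 0.528 -0.149]
[-0.43  0.11  0.01  1.47 -0.   -0.4 ]
```

View pics/crop7.png

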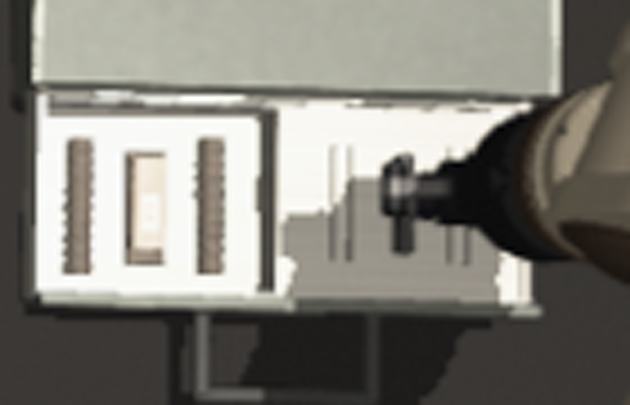

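All four samples sit below the cover plane, with the short bar stacked flat on the long one at crop (148,208). Next I grip the ridge and close the cover.

>>> apply_moves --rows '[{"dx": -0.3, "dy": -0.3, "dz": 3, "roll": 0}, {"dx": 0, "dy": 0, "dz": 2, "roll": 0}, {"dx": 0, "dy": 0, "dz": 1.2, "roll": 0}, {"dx": 0, "dy": 0, "dz": 0.6, "roll": 0}, {"dx": 0, "dy": 0, "dz": 0, "roll": 0}]'

```text
time: 42.5
position: [0.5186, -0.2405, 0.061]
tcp_rot: [3.141, -0.001, 3.113]
wrist_force: [-0.2, 0.4, -0.1]
grip_width: 0.0324
```

>>> apply_moves --rows '[{"dx": 0, "dy": 0, "dz": 0, "roll": 0}, {"dx": 0, "dy": 0, "dz": 0, "roll": 0}, {"dx": 0, "dy": 0, "dz": 0, "roll": 0}, {"dx": 0, "dy": 0, "dz": 0, "roll": 0}]' --claw 1 --force 40

```text
time: 42.9
position: [0.5194, -0.241, 0.0625]
tcp_rot: [-3.141, 0.002, 3.113]
wrist_force: [-0.6, 1.6, 5.9]
grip_width: 0.0086
```

>>> apply_moves --rows '[{"dx": 0, "dy": 1.5, "dz": 0, "roll": 0}, {"dx": 0, "dy": 2.5, "dz": 0, "roll": 0}, {"dx": 0, "dy": 2.5, "dz": 0, "roll": 0}, {"dx": 0, "dy": 2.5, "dz": 0, "roll": 0}, {"dx": 0, "dy": 2, "dz": 0, "roll": 0}]'

```text
time: 43.4
position: [0.5227, -0.1301, 0.0626]
tcp_rot: [-3.141, 0.002, 3.113]
wrist_force: [1.4, -2.2, 3.4]
grip_width: 0.0085
```

>>> apply_moves --rows '[{"dx": 0, "dy": 1.5, "dz": 0, "roll": 0}, {"dx": 0, "dy": 0.8, "dz": 0, "roll": 0}, {"dx": 0, "dy": 0, "dz": 0, "roll": 0}, {"dx": 0, "dy": 0, "dz": 0, "roll": 0}]'

```text
time: 43.8
position: [0.5233, -0.1074, 0.0625]
tcp_rot: [3.142, 0.002, 3.114]
wrist_force: [-1.2, 0.9, 6.9]
grip_width: 0.0085
```

>>> apply_moves --rows '[{"dx": 0, "dy": 0.4, "dz": 0, "roll": 0}, {"dx": 0, "dy": 0.3, "dz": 0, "roll": 0}, {"dx": 0, "dy": 0, "dz": 0, "roll": 0}]'

```text
time: 44.1
position: [0.5235, -0.1017, 0.0626]
tcp_rot: [-3.139, 0.002, 3.112]
wrist_force: [-1.1, -4.1, 5.6]
grip_width: 0.0086
```

>>> apply_moves --rows '[{"dx": 0, "dy": 0.3, "dz": 0, "roll": 0}, {"dx": 0, "dy": 0, "dz": 0, "roll": 0}]'

```text
time: 44.3
position: [0.5235, -0.1014, 0.0625]
tcp_rot: [-3.133, 0.002, 3.11]
wrist_force: [-1.0, -20.0, 4.4]
grip_width: 0.0084
```

>>> apply_moves --rows '[{"dx": 0, "dy": 0.1, "dz": 0, "roll": 0}, {"dx": 0, "dy": 0, "dz": 0, "roll": 0}]'

```text
time: 44.5
position: [0.5235, -0.1013, 0.0625]
tcp_rot: [-3.132, 0.002, 3.11]
wrist_force: [-1.8, -24.7, 4.8]
grip_width: 0.0085
```

>>> apply_moves --rows '[{"dx": 0, "dy": -0.4, "dz": 0, "roll": 0}, {"dx": 0, "dy": 0, "dz": 0, "roll": 0}, {"dx": 0, "dy": 0, "dz": 0, "roll": 0}, {"dx": 0, "dy": 0, "dz": -3, "roll": 0}, {"dx": 0, "dy": 0, "dz": -4, "roll": 0}]' --claw 0.5

```text
time: 45.0
position: [0.5215, -0.1001, 0.1301]
tcp_rot: [3.141, -0.004, 3.113]
wrist_force: [0.7, -1.3, -0.3]
grip_width: 0.0427
```

>>> apply_moves --rows '[{"dx": 0, "dy": 0, "dz": -2, "roll": 0.14}, {"dx": 0, "dy": 0, "dz": 0, "roll": 0.14}, {"dx": 0, "dy": 0, "dz": 0, "roll": 0.14}, {"dx": 0, "dy": 0, "dz": 0, "roll": 0.14}, {"dx": 0, "dy": 0, "dz": 0, "roll": 0.14}]'

```text
time: 45.5
position: [0.5228, -0.1003, 0.1512]
tcp_rot: [3.141, -0.0, 2.408]
wrist_force: [-0.8, 1.3, 0.2]
grip_width: 0.0428
```

>>> apply_moves --rows '[{"dx": 0, "dy": 0, "dz": 0, "roll": 0.14}, {"dx": 0, "dy": 0, "dz": 0, "roll": 0.14}, {"dx": 0, "dy": 0, "dz": 0, "roll": 0.14}, {"dx": 0, "dy": 0, "dz": 0, "roll": 0.14}, {"dx": 0, "dy": 0, "dz": 0, "roll": 0.14}]'

```text
time: 46.0
position: [0.5228, -0.1003, 0.1511]
tcp_rot: [-3.141, -0.0, 1.708]
wrist_force: [0.6, -0.9, 0.1]
grip_width: 0.0427
```

>>> apply_moves --rows '[{"dx": 0, "dy": 0, "dz": 0, "roll": 0.14}, {"dx": -2.4, "dy": -3.9, "dz": 0, "roll": 0.03}, {"dx": -2.5, "dy": -3.9, "dz": 0, "roll": 0}, {"dx": -2.5, "dy": -3.9, "dz": 0, "roll": 0}, {"dx": 0, "dy": 0, "dz": 0, "roll": 0}]'

```text
time: 46.5
position: [0.4014, -0.1739, 0.1517]
tcp_rot: [-3.141, 0.0, 1.54]
wrist_force: [0.9, -0.1, 1.0]
grip_width: 0.0428
```

```bash
python3 - <<'E'
from h import *
print(ctrl.observe()['position'].round(4),ctrl.observe()['tcp_rot'])
for n in ('top','scene'):
  c=cap(n,n+'8')
  for t,z in (('drawer_handle',.064),('cover_grip',.061)):
    for r in imaging.place_of(n,t)[:2]: px=np.array(r['xy'])*[560,420];print(n,t,r['conf'],ray(c,px,z).round(4))
E
```

```text
[ 0.4014 -0.1739  0.1517] [-3.14122315e+00  3.23000195e-04  1.54010358e+00]
top drawer_handle 0.67 [ 0.4034 -0.1714]
top cover_grip 0.64 [ 0.5111 -0.101 ]
scene drawer_handle 0.94 [ 0.4111 -0.1687]
scene cover_grip 0.78 [ 0.5162 -0.0947]
scene cover_grip 0.35 [ 0.5497 -0.1098]
```

>>> apply_moves --rows '[{"dx": 0, "dy": 0, "dz": 4, "roll": 0}, {"dx": 0, "dy": 0, "dz": 3, "roll": 0}, {"dx": 0, "dy": 0, "dz": 2.5, "roll": 0}, {"dx": 0, "dy": 0, "dz": 1.2, "roll": 0}, {"dx": 0, "dy": 0, "dz": 0, "roll": 0}]'

```text
time: 47.3
position: [0.4041, -0.1719, 0.0429]
tcp_rot: [-3.139, -0.001, 1.544]
wrist_force: [-0.2, 0.8, 1.0]
grip_width: 0.0428
```

>>> apply_moves --rows '[{"dx": 0, "dy": 0, "dz": 0, "roll": 0}, {"dx": 0, "dy": 0, "dz": 0, "roll": 0}, {"dx": 0, "dy": 0, "dz": 0, "roll": 0}, {"dx": 0, "dy": 0, "dz": 0, "roll": 0}]' --claw 1

```text
time: 47.7
position: [0.4054, -0.173, 0.0457]
tcp_rot: [3.139, 0.001, 1.543]
wrist_force: [0.1, 1.3, 7.1]
grip_width: 0.0085
```

>>> apply_moves --rows '[{"dx": 0, "dy": 1, "dz": 0, "roll": 0}, {"dx": 0, "dy": 2, "dz": 0, "roll": 0}, {"dx": 0, "dy": 2.5, "dz": 0, "roll": 0}, {"dx": 0, "dy": 2.5, "dz": 0, "roll": 0}, {"dx": 0, "dy": 2, "dz": 0, "roll": 0}]'

```text
time: 48.2
position: [0.5062, -0.1758, 0.0457]
tcp_rot: [3.14, 0.001, 1.543]
wrist_force: [-3.7, 0.5, 11.6]
grip_width: 0.0088
```

>>> apply_moves --rows '[{"dx": 0, "dy": 1.2, "dz": 0, "roll": 0}, {"dx": 0, "dy": 0.8, "dz": 0, "roll": 0}, {"dx": 0, "dy": 0.4, "dz": 0, "roll": 0}, {"dx": 0, "dy": 0, "dz": 0, "roll": 0}]'

```text
time: 48.6
position: [0.5301, -0.1765, 0.0458]
tcp_rot: [3.139, 0.001, 1.543]
wrist_force: [0.1, -0.1, 5.3]
grip_width: 0.0082
```

>>> apply_moves --rows '[{"dx": 0, "dy": 0.4, "dz": 0, "roll": 0}, {"dx": 0, "dy": 0, "dz": 0, "roll": 0}]'

```text
time: 48.8
position: [0.5338, -0.1766, 0.0458]
tcp_rot: [3.139, 0.001, 1.543]
wrist_force: [0.7, 0.0, 5.1]
grip_width: 0.0087
```

>>> apply_moves --rows '[{"dx": 0, "dy": 0.3, "dz": 0, "roll": 0}, {"dx": 0, "dy": 0, "dz": 0, "roll": 0}]'

```text
time: 49.0
position: [0.5345, -0.1766, 0.0457]
tcp_rot: [-3.14, 0.001, 1.542]
wrist_force: [-10.0, -0.1, 13.1]
grip_width: 0.0087
```

>>> apply_moves --rows '[{"dx": 0, "dy": 0.2, "dz": 0, "roll": 0}, {"dx": 0, "dy": 0, "dz": 0, "roll": 0}]'

```text
time: 49.2
position: [0.5345, -0.1766, 0.0457]
tcp_rot: [-3.136, 0.001, 1.542]
wrist_force: [-21.8, 0.8, 17.9]
grip_width: 0.008
```

>>> apply_moves --rows '[{"dx": 0, "dy": -0.2, "dz": 0, "roll": 0}, {"dx": 0, "dy": 0, "dz": 0, "roll": 0}, {"dx": 0, "dy": 0, "dz": 0, "roll": 0}, {"dx": 0, "dy": 0, "dz": 0, "roll": 0}]' --claw 0.5

```text
time: 49.6
position: [0.5357, -0.1763, 0.0443]
tcp_rot: [3.141, 0.0, 1.543]
wrist_force: [-0.6, -0.1, -0.4]
grip_width: 0.0429
```

>>> apply_moves --rows '[{"dx": 0, "dy": 0, "dz": -3, "roll": 0}, {"dx": 0, "dy": 0, "dz": -4, "roll": 0}, {"dx": 0, "dy": 0, "dz": -4, "roll": 0}, {"dx": 0, "dy": -4, "dz": 0, "roll": 0}, {"dx": 0, "dy": -4, "dz": 0, "roll": 0}]'

```text
time: 50.1
position: [0.456, -0.1743, 0.1554]
tcp_rot: [3.139, 0.001, 1.544]
wrist_force: [0.6, 0.6, 1.0]
grip_width: 0.0425
```

>>> apply_moves --rows '[{"dx": -4, "dy": -2, "dz": 0, "roll": 0}, {"dx": -4, "dy": -2, "dz": 0, "roll": 0}, {"dx": -4, "dy": 0, "dz": 0, "roll": 0}, {"dx": -4, "dy": 0, "dz": 0, "roll": 0}, {"dx": 0, "dy": 0, "dz": 0, "roll": 0}]'

```text
time: 50.6
position: [0.4105, -0.3365, 0.1537]
tcp_rot: [-3.142, 0.001, 1.539]
wrist_force: [0.5, 1.1, -0.3]
grip_width: 0.0428
```

```bash
python3 - <<'E'
from h import *
print(ctrl.observe()['position'].round(4))
for n in ('top','scene'):
  c=cap(n,n+'9')
  for t,z in (('drawer_handle',.064),('ref_plate',0),('ref_block',0),('flat_short',0),('ribbed_a',0)):
    for r in imaging.place_of(n,t)[:1]: px=np.array(r['xy'])*[560,420];print(n,t,r['conf'],ray(c,px,z).round(4))
  if n=='top': rect(c,'plate',(274,245),.012);rect(c,'block',(307,175),.016)
im=cv2.imread('pics/top9.png');cv2.imwrite('pics/crop9.png',cv2.resize(im[125:270,250:480],None,fx=3.4,fy=3.4,interpolation=2))
E
```

```text
[ 0.4105 -0.3365  0.1537]
top drawer_handle 0.9 [ 0.5313 -0.1623]
top ref_plate 0.62 [0.4409 0.1785]
top ref_block 0.82 [0.639 0.088]
top ribbed_a 0.61 [0.4379 0.1791]
plate bg 65.0 (438, 177) 66 66 long-axis deg -69.5
block bg 65.0 (635, 83) 64 64 long-axis deg 44.4
scene drawer_handle 0.89 [ 0.5372 -0.1681]
scene ref_plate 0.86 [0.4372 0.1779]
scene ref_block 0.7 [0.6319 0.0851]
scene flat_short 0.7 [ 0.5716 -0.2451]
```

View pics/crop9.png

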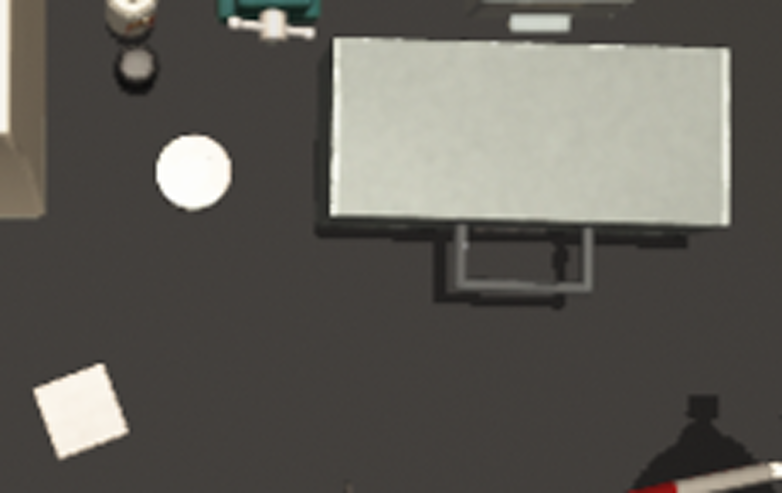

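The drawer front is level with the cabinet face (crop y about 225). The plate (80,412) and the block (193,172) haven't moved, and the bench is clear of samples.

```bash
python3 -c "
from h import *
print(ctrl.job_done())"
```

```text
the job is handed in; nothing more can be done
None
```

The job is done and was handed in at about 51 s, well under the 210 s limit. All four samples were present at the start and are now in the compartment, with the cover slid fully back and the drawer pushed home.

- **Samples:** the last picture before closing the cover showed all four in the compartment. The two ribbed bars lie on the floor with flat_long between them. flat_short lies flat on top of flat_long, about 22 mm high in the 40 mm deep space. I stacked it because four bars side by side left too little room for the fingers.
- **Cover:** it closed against its stop after about 140 mm of travel. With the drawer shut, the cover can no longer be seen.
- **Drawer:** it closed against its stop after about 130 mm, and the final picture shows its front level with the cabinet face.
- **Reference pieces:** the plate measured the same as at the start, and the block was within 1 mm. I never touched the green look-alike.
- **Forces:** the highest wrist force I read was about 29 N, when pressing against the drawer stop. I saw no bar knocked aside and no grip slip.

One check disagreed. In the last pictures the networks reported flat_short on the closed cabinet and a ribbed bar on the reference plate. The final top picture shows no sample in either place, so I took both as false reports.

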